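Stack specimen pots in a cam-locked rack

ROBOT

A 6-joint arm with a two-finger parallel gripper is mounted at the origin on the work surface. World frame = base frame: x ahead of the robot, y to its left, z up, the work surface at z = 0. Lengths are in mm, angles in degrees, forces in N, time in s.
With the tool pointing down it reaches from about 300 to 950 mm from the base axis. Payload 3.1 kg.
Tool frame: the origin (TCP) lies at the very end of the fingers, on their centre line; the grasp point (between the pads) lies 19 mm behind it; z points along the fingers, y is the direction in which the jaws open and shut (so a half turn about z gives the same grasp; the last joint's range is limited). The gripper opens to 85 mm and grips with 20 to 120 N. Pads are 22 mm wide; open, the fingers measure 114 mm over their backs; the gripper's body (76 mm by 85 mm) begins 54 mm behind the grasp point. The pads swing forward as they close: fully open they stand 13 mm farther back than shut.
Start: joints at [62.069, 17.653, 93.61, -0, 68.738, -3.994], TCP at [253.62, 571.235, 231.272] pointing down, gripper open.
Joint ranges: [-175.34, 175.34], [-45.06, 112.39], [2.9, 150.54], [-68.45, 248.45], [3.09, 151.38], [-168.51, 168.51]. Speed limits (degrees/s): [159.86, 159.86, 180, 180, 180, 180].

INTERFACE

Orientations are given as a 3x3 rotation matrix whose columns are the frame's x, y, z axes.
In Python, from plant import arm gives the robot as it stands.
- The arm moves only by the tool jog_arm, never from a script. Its argument "steps" is one flat list of numbers, 6 for each row, row after row: the shift along the tool's x, y, z in mm, then the turn, a rotation vector about the tool's x, y, z in rad. In form: [x, y, z, ax, ay, az, x, y, z, ax, ay, az, ...]. A call has 1 to 5 rows; each row is the pose to reach, as a shift and turn from the pose commanded when the call began, along the tool's axes at that moment; what a row does not reach only later rows make up. A row lasts 1/12 s, in which the tool goes at most 41.7 mm and 7.16 degrees, less where a joint would pass 70% of its speed; a pose out of reach is approached as far as the arm can. A call with a gripper value outside its range is refused whole. "jaw" is the finger opening in mm, from 0 to 85.4, set as the call begins (left out, the last holds). The fingers move at their own pace and stop on an object; "grip_force" is the grip in N (left out, the last holds). Time passes only in rows, so rows that repeat a pose let the fingers close. It gives the time, the measured TCP pose, the force and the opening at its end, in the units of the state.
- arm.get_obs(): the state, without advancing time (a new reading comes with each control period).
- arm.read_camera(name): name is "scene" or "top" or "wrist"; returns a dict with "image" (480x640x3 uint8, red, green, blue), "range_z" (480x640 float32, mm along the optical axis (not along the pixel's ray), 0 where there is no reading), "camera_matrix" (3x3 intrinsics, pixels), "k1" (the pictures are not rectified: a ray, as slopes to the right and down, at radius r is drawn at 1 + k1 r^2 times it, then the intrinsics apply), "R" (3x3) and "t" (3): a world point X has camera coordinates R X + t. Camera axes: x right, y down, z forward; pixel columns grow to the right and rows downward; lengths in mm; the calibration is good to about 2 mm. A picture is of the moment at which its call begins.
- arm.close_job(): hands the job in, once; it reports no verdict.
The state is a dict: "time_s": time; "qpos": joint angles; "qvel": joint speeds; "joint_efforts": joint torques, N m; "position": TCP position; "ee_rot": TCP orientation; "force": force on the tool from outside, world axes, zero at the start; "moment": the same for the moment, N m; "width": opening from 0.0 (shut) to 1.0 (fully open).
Only numpy, scipy, OpenCV 4.12 (cv2) and the standard library are available. Lean on these libraries where they do the work, as an engineer would, in place of code of your own. Each camera call takes 0.05 s, during which the arm holds its last target.

TASK

Put all the specimen pots from the blue tray into the grey rack as a pyramid, lying on their sides. Flip the red cam lever to free the fence, lay three pots side by side on the rack's floor, then flip the lever back so that it locks the fence tight against that row; saddle the remaining pots into the gaps on top (up to two in the second row, a sixth, if there is one, on the very top), all lying straight with their middles over the yellow stripe and the fence left locked. Leave the bowl, the vial and the grey tray alone.

Things in the scene. Friction and masses are not known exactly. Their poses are not given: they have to be found in the camera images.
- pot1_center (a point): centre of a lidded specimen pot: a plain rigid cylinder 52 mm in diameter and 60 mm long, 0.12 kg, white with a yellow lid at one end, lying on its side in the blue tray at the start; x axis = the cylinder's axis (towards the lid). A knocked pot rolls freely, slowing over a second or two. 4 to 6 of the six pots are present
- pot2_center (a point): centre of a lidded specimen pot: a plain rigid cylinder 52 mm in diameter and 60 mm long, 0.12 kg, white with a yellow lid at one end, lying on its side in the blue tray at the start; x axis = the cylinder's axis (towards the lid). A knocked pot rolls freely, slowing over a second or two. 4 to 6 of the six pots are present
- pot3_center (a point): centre of a lidded specimen pot: a plain rigid cylinder 52 mm in diameter and 60 mm long, 0.12 kg, white with a yellow lid at one end, lying on its side in the blue tray at the start; x axis = the cylinder's axis (towards the lid). A knocked pot rolls freely, slowing over a second or two. 4 to 6 of the six pots are present
- pot4_center (a point): centre of a lidded specimen pot: a plain rigid cylinder 52 mm in diameter and 60 mm long, 0.12 kg, white with a yellow lid at one end, lying on its side in the blue tray at the start; x axis = the cylinder's axis (towards the lid). A knocked pot rolls freely, slowing over a second or two. 4 to 6 of the six pots are present
- pot5_center (a point): centre of a lidded specimen pot: a plain rigid cylinder 52 mm in diameter and 60 mm long, 0.12 kg, white with a yellow lid at one end, lying on its side in the blue tray at the start; x axis = the cylinder's axis (towards the lid). A knocked pot rolls freely, slowing over a second or two. 4 to 6 of the six pots are present
- pot6_center (a point): centre of a lidded specimen pot: a plain rigid cylinder 52 mm in diameter and 60 mm long, 0.12 kg, white with a yellow lid at one end, lying on its side in the blue tray at the start; x axis = the cylinder's axis (towards the lid). A knocked pot rolls freely, slowing over a second or two. 4 to 6 of the six pots are present
- rack: fixed grey stacking rack; origin under its base, below the middle of the pot channel. Base 110 (x) by 270 (y, -95 to +175) mm, 6 mm thick. Pots lie with axes along rack x, side by side along y, between a fixed wall (inner face y = -78.5 mm, 90 mm long, top 95 mm above the counter) and the blue fence. The channel is open at both x ends; a yellow stripe on its floor marks x = 0
- fence (a joint): sliding blue fence, same size as the wall, 12 mm thick, m: 0 = closed (inner face at rack y = +78.5 mm, channel 157 mm wide), about 0.016 = open (173 mm). A light spring (up to 4 N) slides it open by itself as the lever is freed; the cam pushes it closed as the lever is locked
- lever (a joint): red cam lever, rad: 0 = locked (lever arm points along rack -x, the cam holds the fence closed), 1.9 = fully free (arm swung clockwise seen from above, past rack +y); stops at -0.1 and 1.9. It stays where it is left; about 1 to 2 N at the knob turns it
- lever_knob (a point): upright black round knob at the end of the lever arm, 20 mm in diameter, standing 42 mm high (41 to 83 mm above the counter); this point is on its axis 64 mm above the counter, 90 mm from the lever's pivot
- lever_hinge (a point): vertical pivot axis of the cam lever, at rack x = 0, y = +120.5 mm, given at the height of lever_knob's point
- nest_b1 (a point): where the centre of a pot belongs in the finished pyramid with the fence locked: bottom row, at the fixed wall (rack y -52, height 32 mm); a point fixed to the rack, above the yellow stripe
- nest_b2 (a point): where the centre of a pot belongs in the finished pyramid with the fence locked: bottom row, middle (y 0, height 32 mm); a point fixed to the rack, above the yellow stripe
- nest_b3 (a point): where the centre of a pot belongs in the finished pyramid with the fence locked: bottom row, at the fence (y +52, height 32 mm); a point fixed to the rack, above the yellow stripe
- nest_m1 (a point): where the centre of a pot belongs in the finished pyramid with the fence locked: second row, in the gap between the first two bottom pots (y -26, height 77 mm); a point fixed to the rack, above the yellow stripe
- nest_m2 (a point): where the centre of a pot belongs in the finished pyramid with the fence locked: second row, in the gap between the last two bottom pots (y +26, height 77 mm); a point fixed to the rack, above the yellow stripe
- nest_t1 (a point): where the centre of a pot belongs in the finished pyramid with the fence locked: top, in the gap between the two second-row pots (y 0, height 122 mm); a point fixed to the rack, above the yellow stripe
- bowl: bystander: open blue bowl, 90 mm across, 50 mm high, origin under its centre
- vial: bystander: amber vial with white cap, 40 mm in diameter, 75 mm high, origin under its centre
- tray: bystander: open grey tray 110 by 170 by 40 mm, origin under its centre
- tote: fixed shallow blue tray, 280 (x) by 330 (y) mm, floor 3 mm thick, in which the pots lie at the start; its walls at the y ends stand 35 mm above the counter, its lips at the x ends only 12 mm; origin under its centre

How it is judged:
By the outcome, as a careful person would: the job done as asked, in the order asked, and still so for the second after the job is handed in, with the robot touching nothing.
Of pot1, pot2, pot3, pot4, pot5, pot6 only 4 to 6 are there at a start; the rules pass over those that are not, and their reading is None.
At some moment in a run one of pot1, pot2, pot3, pot4, pot5, pot6 may be knocked a few centimetres aside while the robot is not near it.
Once in a run the grip may slacken for a moment while it holds something.
It also fails if it takes over 210 s, if anything falls off the work surface, if the arm or the gripper's body presses on something with over 40 N, if the wrist force passes 120 N, or if a joint passes its speed limit or range.

## Working session

There is one attempt and no reset: what is moved stays moved. The work goes in short steps, Python scripts to look and compute and a tool call to move; the robot and the scene stay as the last step left them, time stands still between calls to the robot, and variables do not carry over. Pictures are saved under pics/ and viewed, and the job is handed in when it is done.

Besides the shell and the picture viewer there is one more tool, called as a command line: name --argument value ..., lists and objects as JSON in quotes. jog_arm: Moves the arm, as the interface text tells. Its arguments: {"type":"object","properties":{"steps":{"type":"array"},"jaw":{"type":"number"},"grip_force":{"type":"number"}},"required":["steps"]}

```bash
ls; mkdir -p pics
cat > h.py <<'E'
import numpy as np, cv2
from plant import arm
def save(name,fn):
    c=arm.read_camera(name); cv2.imwrite('pics/'+fn,c['image'][:,:,::-1]); np.savez('pics/'+fn+'.npz',**{k:c[k] for k in c}); return c
def ray(c,u,v):
    K=c['camera_matrix']; k=float(c['k1'])
    d=np.array([(u-K[0,2])/K[0,0],(v-K[1,2])/K[1,1]]); s=d.copy()
    for _ in range(20): s=d/(1+k*(s@s))
    return np.array([s[0],s[1],1.0])
def onplane(c,u,v,z):
    R=np.array(c['R']);t=np.array(c['t']).ravel()
    o=-R.T@t; d=R.T@ray(c,u,v); return o+d*(z-o[2])/d[2]
def cloud(c):
    K=c['camera_matrix']; k=float(c['k1']); R=np.array(c['R']);t=np.array(c['t']).ravel()
    v,u=np.mgrid[0:480,0:640]
    d=np.stack([(u-K[0,2])/K[0,0],(v-K[1,2])/K[1,1]],-1); s=d.copy()
    for _ in range(20): s=d/(1+k*(s**2).sum(-1,keepdims=True))
    z=c['range_z'][...,None]; P=np.concatenate([s*z,z],-1)
    return (P-t)@R
def px(c,X):
    R=np.array(c['R']);t=np.array(c['t']).ravel(); p=R@np.array(X,float)+t
    s=p[:2]/p[2]; s=s*(1+float(c['k1'])*(s@s)); K=c['camera_matrix']
    return K[0,0]*s[0]+K[0,2],K[1,1]*s[1]+K[1,2]
E
python3 - <<'E'
from h import *
for n in ['scene','top','wrist']:
    c=save(n,n+'0.png'); print(n,c['camera_matrix'].tolist(),c['k1'],(-np.array(c['R']).T@np.array(c['t']).ravel()).round())
o=arm.get_obs(); print(o)
E
```

```text
pics
scene [[538.1438056540582, 0.0, 325.5875307114694], [0.0, 538.1438056540582, 238.48497724057546], [0.0, 0.0, 1.0]] -0.1413597687833384 [1262.  598.  660.]
top [[450.8488219176612, 0.0, 321.40697410375543], [0.0, 450.8488219176612, 234.99719620476696], [0.0, 0.0, 1.0]] -0.02257494852709507 [464. -17. 889.]
wrist [[346.1454792403724, 0.0, 316.56953687122433], [0.0, 346.1454792403724, 240.6722558010297], [0.0, 0.0, 1.0]] -0.0399603055640772 [181. 603. 373.]
{'time_s': 0.15, 'qpos': array([ 6.20692327e+01,  1.76964424e+01,  9.36705126e+01,  3.37291422e-03,
        6.87375846e+01, -3.99468046e+00]), 'qvel': array([ 0.04005831, -0.15679297, -0.18710009, -0.05178743, -0.13423966,
       -0.01646407]), 'joint_efforts': array([ 1.59684123e-04, -4.15803981e+01, -2.77146757e+01, -4.07057121e-05,
        6.01718755e-03, -8.55484899e-06]), 'position': array([253.29853605, 570.68275615, 230.29271018]), 'ee_rot': array([[-9.13989838e-01,  4.05736072e-01, -9.03102368e-04],
       [ 4.05737036e-01,  9.13988480e-01, -1.58632728e-03],
       [ 1.81794962e-04, -1.81630909e-03, -9.99998334e-01]]), 'force': array([-0.02141526,  0.29060333, -0.19793351]), 'moment': array([-0.01806249,  0.05207559, -0.04953537]), 'width': 0.996834534371628}
```

View pics/top0.png

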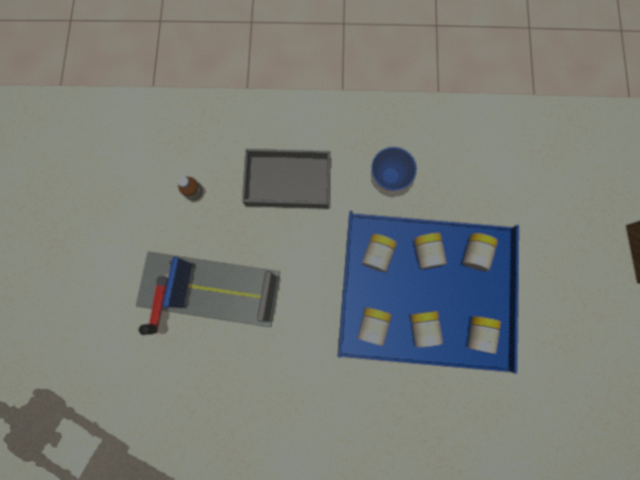

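View pics/scene0.png

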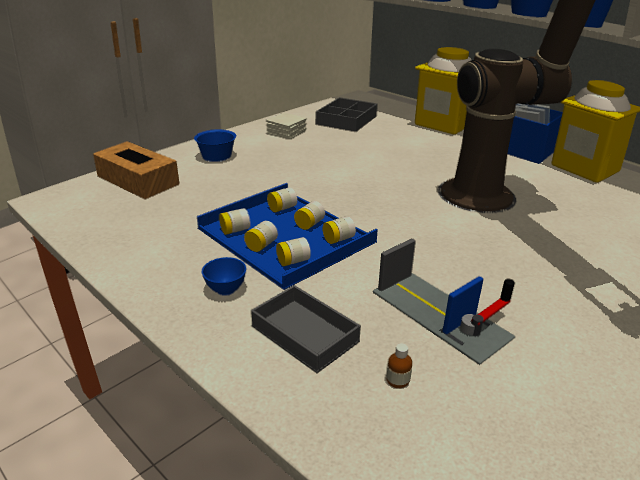

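View pics/wrist0.png

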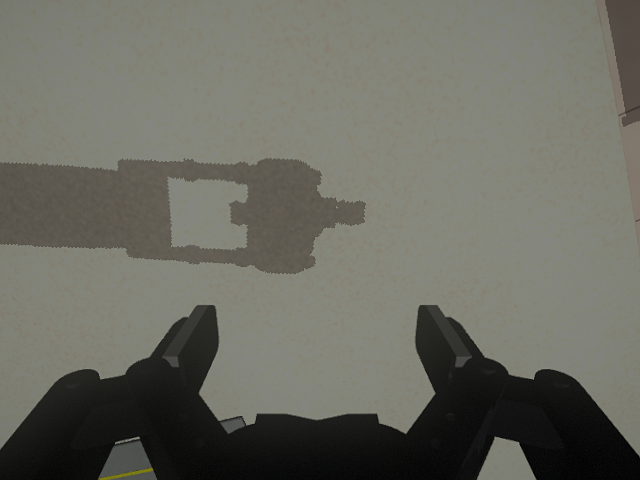

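Top view: six pots in the blue tray (px x 365–500, y 235–350), lids toward image-up (+x). The rack is at about (205,290), with the fence on the left and the knob at (148,329). The lever is locked, pointing down the image.

```bash
cat > meas.py <<'E'
from h import *
def blobs(m,mn=60):
    n,l,s,ce=cv2.connectedComponentsWithStats(m.astype(np.uint8)); return [(l==i) for i in range(1,n) if s[i,4]>mn]
def masks(c):
    h=cv2.cvtColor(c['image'],cv2.COLOR_RGB2HSV); H,S,V=[h[...,i].astype(int) for i in range(3)]
    return H,S,V
E
python3 - <<'E'
from meas import *
c=save('top','top1.png'); P=cloud(c); H,S,V=masks(c)
Z=P[...,2]
tot=(P[...,0]>330)&(P[...,0]<720)&(P[...,1]<0)&(P[...,1]>-480)
m=tot&(Z>28)&~((H>100)&(S>120))
for b in blobs(m,200):
    q=P[b]; zt=np.percentile(q[:,2],95)
    yb=b&(H>18)&(H<35)&(S>150); wb=b&(S<110)
    top=b&(Z>zt-12)
    cy=P[top&yb][:,:2].mean(0) ; cw=P[top&wb][:,:2].mean(0)
    r=cv2.minAreaRect(P[top][:,:2].astype(np.float32))
    print(b.sum(),yb.sum(),wb.sum(),'ztop',zt.round(1),'c',np.round(r[0],1),np.round(r[1],1),round(r[2],1),'dir',np.degrees(np.arctan2(*(cy-cw)[::-1])).round(1))
# rack
for nm,m in dict(blue=(H>100)&(H<125)&(S>120)&(P[...,1]>100)&(Z>85)&(Z<110),red=((H<6)|(H>174))&(S>150)&(P[...,1]>100)&(Z>20),stripe=(H>20)&(H<35)&(S>120)&(P[...,1]>80)&(P[...,0]>250)&(P[...,0]<520)&(Z<20),
   wall=(S<70)&(Z>87)&(Z<104)&(P[...,1]>60)&(P[...,1]<160)&(P[...,0]>300)&(P[...,0]<520), knob=(V<60)&(Z>70)&(Z<95)&(P[...,1]>250)&(P[...,0]<450)&(P[...,0]>250)).items():
    for b in blobs(m,25):
        r=cv2.minAreaRect(P[b][:,:2].astype(np.float32)); print(nm,b.sum(),'c',np.round(r[0],1),np.round(r[1],1),round(r[2],1),'z',np.percentile(P[b][:,2],[5,50,95]).round(1),'px',np.argwhere(b).mean(0)[::-1].round())
# base
m=(abs(Z-6)<4)&(S<60)&(P[...,1]>60)&(P[...,1]<420)&(P[...,0]>300)&(P[...,0]<540)
print(V[290,250],S[290,250],H[290,250],V[380,250],S[380,250],H[380,250],Z[290,250],Z[380,250])
E
```

```text
876 112 717 ztop 55.5 c [536.5 -84.5] [ 50.5 191.3] 62.1 dir -19.2
866 129 694 ztop 55.5 c [ 552.2 -119.4] [ 66.6 261.5] 26.7 dir 14.7
872 146 692 ztop 55.5 c [ 526.  -185.5] [ 65.1 352.5] 30.8 dir -18.3
914 132 737 ztop 55.3 c [462.5 -74.4] [111.   60.1] 75.7 dir -14.9
930 159 736 ztop 55.3 c [ 443.8 -124. ] [ 61.5 207.9] 5.9 dir 12.8
962 177 754 ztop 55.3 c [ 466.8 -177.1] [313.7  60.3] 80.2 dir -13.6
blue 320 c [520.6 261. ] [11.6 86.4] 83.0 z [89.1 94.1 96.5] px [171. 282.]
red 307 c [480.8 300.1] [15.5 71.4] 85.4 z [38.7 41.3 43.9] px [157. 305.]
stripe 136 c [512.1 183.9] [139.6   4.5] 83.2 z [3.1 5.9 8.3] px [223. 291.]
wall 265 c [488.8  94.8] [12.4 63.9] 82.9 z [91.  94.1 96.7] px [263. 303.]
knob 94 c [436.6 303. ] [14.1 15.8] 0.2 z [72.9 82.  84.2] px [145. 329.]
108 12 66 138 20 38 5.561142633965707 0.7255135963383045
```

```bash
cat >> meas.py <<'E'
from scipy.optimize import least_squares
def fitpot(q,zc=None,th0=0.0):
    """q: Nx3 pts near pot; returns cx,cy,zc,theta,rms by robust cylinder fit R=26; along axis by extents"""
    c0=np.median(q,0)
    def f(p):
        a=np.array([np.cos(p[2]),np.sin(p[2])]); d=(q[:,0]-c0[0])*-a[1]+(q[:,1]-c0[1])*a[0]-p[0]
        return np.hypot(d,q[:,2]-p[1])-26
    s=least_squares(f,[0,(zc or c0[2]-20),th0],loss='soft_l1',f_scale=1.0)
    a=np.array([np.cos(s.x[2]),np.sin(s.x[2])]); n=np.array([-a[1],a[0]])
    ok=abs(f(s.x))<3; t=(q[ok,:2]-c0[:2])@a
    # along: central by percentiles of extents
    lo,hi=np.percentile(t,[1,99]); cc=c0[:2]+a*(lo+hi)/2+n*s.x[0]
    return np.array([cc[0],cc[1],s.x[1]]),np.degrees(s.x[2]),hi-lo,ok.mean()
def potblobs(c,P,region,zmin):
    H,S,V=masks(c); Z=P[...,2]
    m=region&(Z>zmin)&~((H>95)&(H<130)&(S>110))
    return [cv2.erode(b.astype(np.uint8),np.ones((3,3)))>0 for b in blobs(m,150)]
def pots_top(c,zmin=32,verbose=True):
    P=cloud(c); X,Y=P[...,0],P[...,1]
    tot=(X>330)&(X<720)&(Y<20)&(Y>-480)
    out=[]
    for b in potblobs(c,P,tot,zmin):
        r=fitpot(P[b]); out.append(r)
        if verbose: print('pot',r[0].round(1),'th',r[1].round(1),'len',r[2].round(1),'ok',r[3].round(2))
    return out
E
python3 - <<'E'
from meas import *
c=np.load('pics/top1.png.npz'); pots_top(c)
H,S,V=masks(c); P=cloud(c)
# rays: fence top face
im=c['image'][230:350,120:300,::-1]; cv2.imwrite('pics/crop1.png',cv2.resize(im,None,fx=4,fy=4,interpolation=cv2.INTER_CUBIC))
im=c['image'][200:380,330:530,::-1]; cv2.imwrite('pics/crop2.png',cv2.resize(im,None,fx=3,fy=3,interpolation=cv2.INTER_CUBIC))
c=np.load('pics/scene0.png.npz')
im=c['image'][230:370,365:525,::-1]; cv2.imwrite('pics/crop3.png',cv2.resize(im,None,fx=4,fy=4,interpolation=cv2.INTER_CUBIC))
E
```

```text
pot [ 591.3 -114.7   28.1] th -19.5 len 55.9 ok 0.96
pot [ 598.7 -213.9   28.2] th 11.5 len 55.4 ok 0.96
pot [ 597.8 -308.5   28.1] th -16.4 len 55.9 ok 0.94
pot [ 454.1 -107.    28.1] th -14.2 len 54.6 ok 0.97
pot [ 452.4 -204.7   28.3] th 9.7 len 55.0 ok 0.97
pot [ 443.7 -310.8   28.1] th -10.0 len 54.9 ok 0.94
```

View pics/crop1.png

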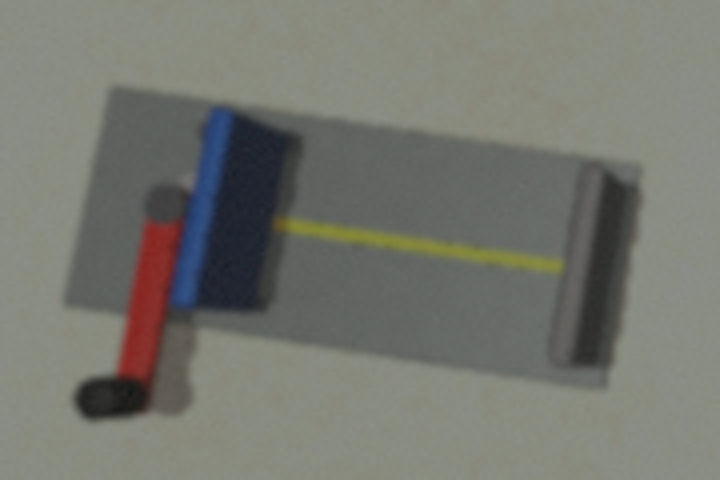

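View pics/crop3.png

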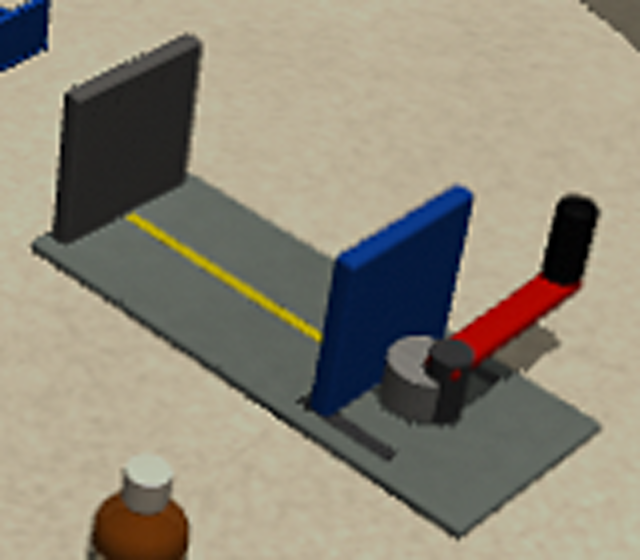

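Crop: the fence's top face runs from (222,108) to (182,306), the wall top from (593,165) to (563,363), the knob's top is at about (96,399) and the stripe runs from (280,224) to (560,267). Casting rays from these pixels.

Run:
```python
from meas import *
c=np.load('pics/top1.png.npz')
f=lambda x,y,z: onplane(c,(x+.5)/4-.5+120,(y+.5)/4-.5+230,z)[:2]
fe=[f(222,108,95),f(182,306,95)]; wa=[f(593,165,95),f(563,363,95)]; st=[f(280,224,6),f(560,267,6)]
print('fence',fe,np.linalg.norm(fe[0]-fe[1])); print('wall',wa); print('stripe',st); print('knob',f(96,399,83),f(132,395,41))
base=[f(112,87,6),f(640,163,6),f(605,385,6),f(66,304,6)]; print('base',base)
fm,wm=np.mean(fe,0),np.mean(wa,0); print('mid',(fm+wm)/2,'dist',np.linalg.norm(fm-wm),'ang',np.degrees(np.arctan2(*(fm-wm))))
b=np.array(base); bm=b.mean(0); print('basecen',bm)
s=np.load('pics/scene0.png.npz')
g=lambda x,y,z: onplane(s,(x+.5)/4-.5+365,(y+.5)/4-.5+230,z)[:2]
print('sc fence', g(340,262,95),g(465,192,95),'wall',g(70,95,95),g(195,40,95),'knob',g(577,202,83),'stripe',g(130,216,6),g(322,338,6))
print('base',g(38,245,6),g(192,178,6),g(458,533,6),g(598,428,6))
```

```text
fence [array([565.21475262, 255.19409453]), array([477.47031144, 265.23645319])] 88.31724591530333
wall [array([544.46091783,  87.98514869]), array([458.10313837,  96.7186615 ])]
stripe [array([520.16758452, 252.10657726]), array([503.33490296, 113.4052626 ])]
knob [435.98764793 304.14117785] [436.90567477 304.2082543 ]
base [array([585.56576164, 341.96851479]), array([555.14305164,  76.73307959]), array([447.66987163,  88.74206367]), array([478.18705004, 354.14250089])]
mid [511.31228006 176.28358948] dist 169.05778417298436 ang 6.814810297731783
basecen [516.64143374 215.39653974]
sc fence [569.10764468 253.44354115] [483.03530864 266.90777328] wall [547.13491508  85.99325321] [461.95869093  99.46111381] knob [436.03885542 302.90685036] stripe [502.89282255  98.7731278 ] [517.63722763 225.57019348]
base [555.56536821  80.34981105] [452.31242575 101.86382635] [589.40459613 342.21236557] [483.94072334 355.90568483]
```

```bash
cat > plan.py <<'E'
import sys,numpy as np
from scipy.spatial.transform import Rotation as Ro
from plant import arm
O=np.array([511.7,176.2]); A=np.radians(-6.8); RX=np.array([np.cos(A),np.sin(A)]); RY=np.array([-RX[1],RX[0]])
def rw(x,y): return O+x*RX+y*RY
def Rt(yaw):
    a=np.radians(yaw); y=np.array([np.cos(a),np.sin(a),0]); z=np.array([0,0,-1.]); return np.stack([np.cross(y,z),y,z],1)
def plan(x,y,z,yaw,o=None):
    o=o or arm.get_obs(); R=o['ee_rot']; d=R.T@(np.array([x,y,z])-o['position']); r=Ro.from_matrix(R.T@Rt(yaw)).as_rotvec()
    print('shift',d.round(1),'rot',r.round(4),'dist',np.linalg.norm(d).round(),'rows',max(np.linalg.norm(d)/41.7,np.degrees(np.linalg.norm(r))/7.16).round(1),'t',round(o['time_s'],2))
if __name__=='__main__':
    a=list(map(float,sys.argv[2:6]))
    if sys.argv[1]=='r': p=rw(a[0],a[1]); print('world',p.round(1)); a[0],a[1]=p; 
    plan(*a)
    o=arm.get_obs(); print('pos',o['position'].round(1),'yaw',np.degrees(np.arctan2(o['ee_rot'][1,1],o['ee_rot'][0,1])).round(2),'F',o['force'].round(1),'w',round(o['width']*85.4,1))
E
python3 plan.py w 436.4 305.5 140 83.2
```

```text
shift [-274.9 -168.1   90.7] rot [-0.0014 -0.0003 -0.2991] dist 335.0 rows 8.0 t 0.2
pos [253.4 570.8 230.5] yaw 66.06 F [-0.7  1.   0.2] w 85.1
```

jog_arm --steps '[-34,-21,11,0,0,-0.06,-69,-42,23,0,0,-0.12,-103,-63,34,0,0,-0.18,-138,-84,45,0,0,-0.24,-172,-105,57,0,0,-0.3]' --jaw 40

```text
time_s: 0.62
position: [368.2, 405.1, 174.3]
ee_rot: [[-0.994, 0.114, 0.0], [0.114, 0.994, 0.0], [-0.0, 0.0, -1.0]]
force: [0.5, 0.9, -0.5]
width: 0.469
```

```bash
python3 plan.py w 436.4 305.5 140 83.2
```

```text
shift [-79.1 -91.2  34.3] rot [0.0003 0.0005 0.0047] dist 125.0 rows 3.0 t 0.62
pos [368.2 405.1 174.3] yaw 83.47 F [ 0.5  0.9 -0.5] w 40.1
```

Tracking is good. Next: above the knob, then look.

jog_arm --steps '[-26,-30,11,0,0,0,-53,-61,23,0,0,0.005,-79,-91,34,0,0,0.005,-79,-91,34,0,0,0.005]'

```text
time_s: 0.95
position: [437.0, 300.7, 138.3]
ee_rot: [[-0.992, 0.128, -0.002], [0.128, 0.992, -0.005], [0.001, -0.005, -1.0]]
force: [-0.7, -0.1, 0.4]
width: 0.47
```

```bash
python3 plan.py w 436.4 305.5 140 83.2
python3 - <<'E'
from h import *
c=save('wrist','w2.png'); print((-np.array(c['R']).T@np.array(c['t']).ravel()).round(), px(c,[436.4,305.5,83]))
E
```

```text
shift [ 1.2  4.7 -1.7] rot [-0.005  -0.0014 -0.0096] dist 5.0 rows 0.1 t 0.95
pos [437.  300.7 138.3] yaw 82.65 F [-0.7 -0.1  0.4] w 40.1
[359. 312. 281.] (np.float64(324.35594328518164), np.float64(261.31368150384037))
```

View pics/w2.png

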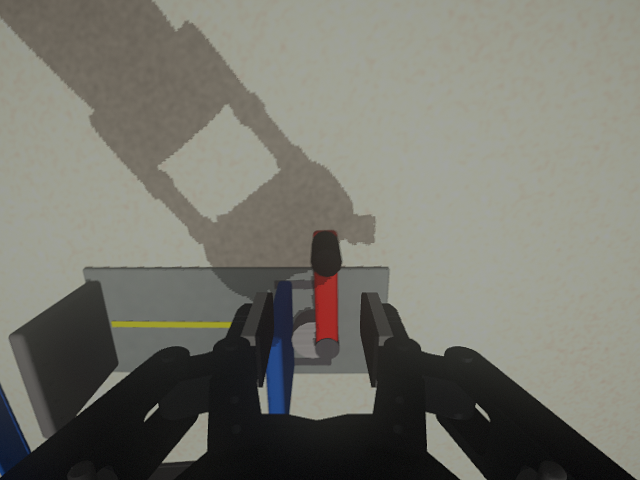

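Wrist view: knob top at about (326,262), predicted (324,261), so they agree. I'll descend around it.

jog_arm --steps '[1,4.5,0,0,0,0,1,4.5,30,0,0,0,1,4.5,60,0,0,0,1,4.5,89,0,0,0,1,4.5,89,0,0,0]'

```text
time_s: 1.42
position: [429.6, 310.7, 46.8]
ee_rot: [[-0.993, 0.12, -0.009], [0.12, 0.993, -0.005], [0.009, -0.006, -1.0]]
force: [-1.8, -1.5, -1.4]
width: 0.465
```

```bash
python3 plan.py w 436.4 305.5 49 83.2
python3 - <<'E'
from h import *
c=save('wrist','w3.png'); print(px(c,[436.4,305.5,83]))
o=arm.get_obs();print(o['position'],o['ee_rot'].round(4))
E
```

```text
shift [-7.3 -4.4 -2.3] rot [-0.0061 -0.0087 -0.0018] dist 9.0 rows 0.2 t 1.42
pos [429.6 310.7  46.8] yaw 83.1 F [-1.8 -1.5 -1.4] w 39.7
(np.float64(303.33660485724727), np.float64(372.04948125463227))
[431.2193921  311.54458259  49.10832386] [[-0.9927  0.1201 -0.0064]
 [ 0.1202  0.9927 -0.0034]
 [ 0.006  -0.0041 -1.    ]]
```

View pics/w3.png

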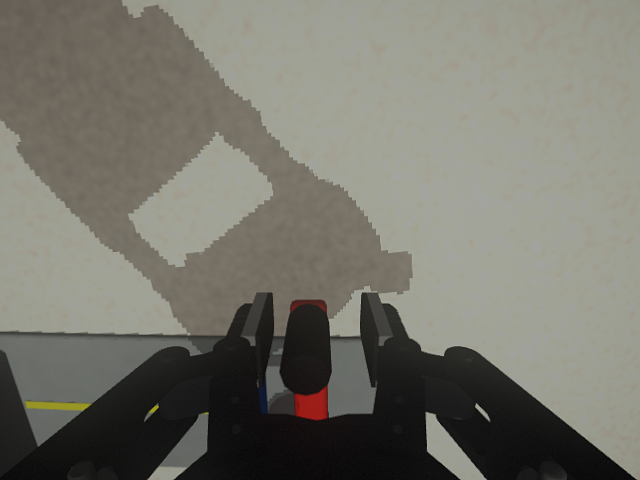

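jog_arm --steps '[0,0,0,0,0,0,0,0,0,0,0,0,0,0,0,0,0,0]'

```text
time_s: 1.72
position: [436.4, 313.2, 54.1]
ee_rot: [[-0.993, 0.122, 0.004], [0.122, 0.993, 0.003], [-0.004, 0.003, -1.0]]
force: [-0.5, -0.5, 0.2]
width: 0.471
```

```bash
python3 plan.py w 436.4 305.5 49 83.2
```

```text
shift [-0.9 -7.6  5. ] rot [ 0.003   0.0037 -0.0032] dist 9.0 rows 0.2 t 1.72
pos [436.4 313.2  54.1] yaw 83.01 F [-0.5 -0.5  0.2] w 40.2
```

The arm lags for about 0.4 s, so from here I'll measure only after a hold.

jog_arm --steps '[-1,-7.5,5,0,0,0,-1,-7.5,5,0,0,0,-1,-7.5,5,0,0,0,-1,-7.5,5,0,0,0,-1,-7.5,5,0,0,0]'

```text
time_s: 2.13
position: [435.1, 303.8, 46.9]
ee_rot: [[-0.992, 0.123, 0.0], [0.123, 0.992, 0.0], [-0.0, 0.0, -1.0]]
force: [0.3, -0.1, 0.2]
width: 0.468
```

```bash
python3 plan.py w 436.4 305.5 49 83.2
python3 - <<'E'
import numpy as np
from plan import *
# arc waypoints with hinge from knob: knob at hinge+90*(-cos a, sin a) rack
h=rw(0,120.5)
o=arm.get_obs(); R=o['ee_rot']
for a in np.arange(0,1.96,.125):
    k=h+90*(-np.cos(a)*RX+np.sin(a)*RY); print(round(a,3),k.round(1),'yaw',round(83.2-np.degrees(a),1))
E
```

```text
shift [-1.1  1.9 -2.1] rot [ 0.0003  0.0003 -0.0045] dist 3.0 rows 0.1 t 2.13
pos [435.1 303.8  46.9] yaw 82.94 F [ 0.3 -0.1  0.2] w 40.0
0.0 [436.6 306.5] yaw 83.2
0.125 [438.6 317.6] yaw 76.0
0.25 [442.  328.3] yaw 68.9
0.375 [446.7 338.5] yaw 61.7
0.5 [452.6 348. ] yaw 54.6
0.625 [459.7 356.8] yaw 47.4
0.75 [467.8 364.6] yaw 40.2
0.875 [476.9 371.3] yaw 33.1
1.0 [486.6 376.8] yaw 25.9
1.125 [497.  381.1] yaw 18.7
1.25 [507.9 384. ] yaw 11.6
1.375 [519.  385.6] yaw 4.4
1.5 [530.3 385.7] yaw -2.7
1.625 [541.5 384.5] yaw -9.9
1.75 [552.4 381.9] yaw -17.1
1.875 [562.9 377.9] yaw -24.2
```

jog_arm --steps '[-1,2,-2,0,0,0,-1,2,-2,0,0,0,-1,2,-2,0,0,0,-1,2,-2,0,0,0]' --jaw 26 --grip_force 20

```text
time_s: 2.47
position: [436.3, 305.9, 48.7]
ee_rot: [[-0.992, 0.122, 0.0], [0.122, 0.992, 0.0], [-0.0, 0.0, -1.0]]
force: [0.2, 1.2, -0.3]
width: 0.303
```

```bash
python3 plan.py w 436.4 305.5 49 83.2
```

```text
shift [-0.2 -0.3 -0.3] rot [ 0.0001  0.0002 -0.0041] dist 0.0 rows 0.0 t 2.47
pos [436.3 305.9  48.7] yaw 82.97 F [ 0.2  1.2 -0.3] w 25.9
```

jog_arm --steps '[-0.7,10.8,0,0,0,0.12,-2.6,21.4,0,0,0,0.24,-5.8,31.7,0,0,0,0.36,-10.2,41.6,0,0,0,0.48,-15.7,50.8,0,0,0,0.6]'

```text
time_s: 2.88
position: [456.3, 353.9, 47.9]
ee_rot: [[-0.746, 0.666, -0.004], [0.666, 0.746, -0.002], [0.001, -0.004, -1.0]]
force: [-2.1, -1.3, 1.3]
width: 0.3
```

jog_arm --steps '[-0.7,10.8,0,0,0,0.12,-2.6,21.4,0,0,0,0.24,-5.8,31.7,0,0,0,0.36,-10.2,41.6,0,0,0,0.48,-15.7,50.8,0,0,0,0.6]'

```text
time_s: 3.3
position: [502.1, 382.2, 47.9]
ee_rot: [[-0.24, 0.971, -0.003], [0.971, 0.24, -0.001], [-0.0, -0.003, -1.0]]
force: [-1.8, 1.0, 0.2]
width: 0.304
```

jog_arm --steps '[-0.7,10.8,0,0,0,0.12,-2.6,21.4,0,0,0,0.24,-5.8,31.7,0,0,0,0.36,-10.2,41.6,0,0,0,0.48,-15.7,50.8,0,0,0,0.6]'

```text
time_s: 3.72
position: [556.0, 379.8, 48.1]
ee_rot: [[0.35, 0.937, -0.002], [0.937, -0.35, 0.0], [-0.0, -0.002, -1.0]]
force: [-0.5, 2.1, -0.1]
width: 0.307
```

jog_arm --steps '[-0.5,8,0,0,0,0.09,-0.5,8,0,0,0,0.09,-0.5,8,0,0,0,0.09,-0.5,8,0,0,0,0.09]'

```text
time_s: 4.05
position: [563.2, 375.9, 48.3]
ee_rot: [[0.426, 0.905, -0.001], [0.905, -0.426, -0.0], [-0.001, -0.001, -1.0]]
force: [0.3, -0.3, -0.2]
width: 0.302
```

```bash
python3 plan.py w 564 377.5 49 -25
python3 - <<'E'
from h import *
save('wrist','w4.png'); save('top','top4.png')
E
```

```text
shift [ 1.8  0.1 -0.7] rot [-0.0006  0.0008 -0.0037] dist 2.0 rows 0.0 t 4.05
pos [563.2 375.9  48.3] yaw -25.21 F [ 0.3 -0.3 -0.2] w 25.8
```

View pics/w4.png

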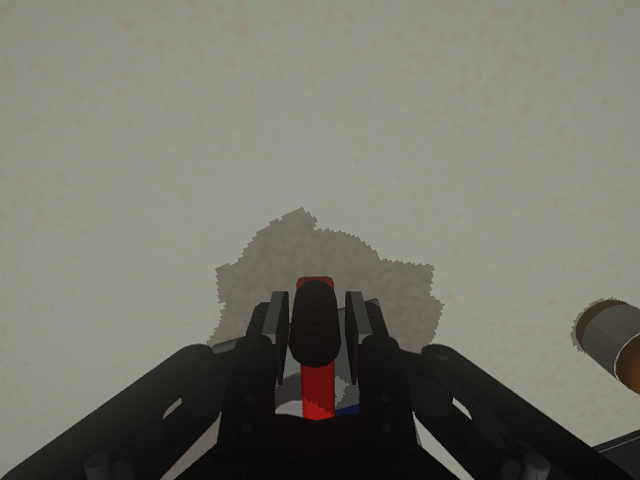

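View pics/top4.png

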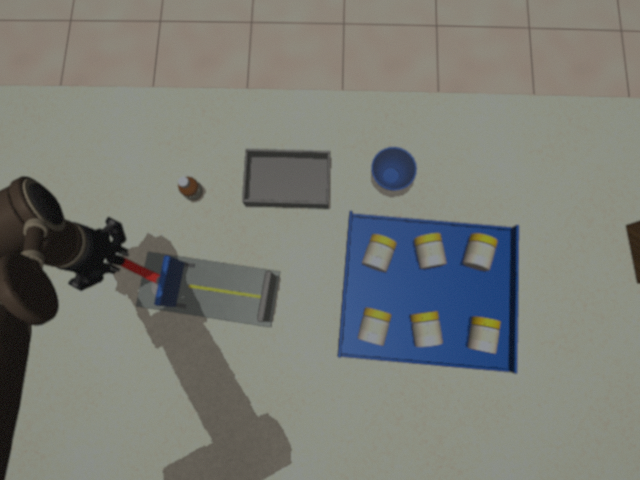

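The lever is free and the fence moved left from px 171 to 163. Lifting off.

jog_arm --steps '[0,0,-35,0,0,0,0,0,-70,0,0,0,0,0,-110,0,0,0,0,0,-110,0,0,0,0,0,-110,0,0,0]' --jaw 85

```text
time_s: 4.57
position: [566.0, 377.7, 163.4]
ee_rot: [[0.427, 0.904, 0.007], [0.904, -0.427, 0.004], [0.007, 0.005, -1.0]]
force: [-0.4, -0.4, -0.2]
width: 0.981
```

```bash
python3 plan.py w 454 -107 110 -14.2
```

```text
shift [-486.5  105.2   50.5] rot [ 0.0055 -0.0065 -0.1928] dist 500.0 rows 12.0 t 4.57
pos [566.  377.7 163.4] yaw -25.25 F [-0.4 -0.4 -0.2] w 83.8
```

jog_arm --steps '[-40,9,0,0,0,0,-80,18,0,0,0,0,-120,27,0,0,0,0,-160,36,0,0,0,0,-200,45,0,0,0,0]'

```text
time_s: 4.98
position: [516.3, 174.2, 156.7]
ee_rot: [[0.426, 0.905, -0.003], [0.905, -0.426, -0.001], [-0.002, -0.003, -1.0]]
force: [1.5, -0.6, -0.2]
width: 0.992
```

jog_arm --steps '[-40,8,0,0,0,0,-80,16,0,0,0,0,-120,24,0,0,0,0,-160,32,0,0,0,0,-200,40,0,0,0,0]'

```text
time_s: 5.4
position: [467.0, -23.2, 157.1]
ee_rot: [[0.426, 0.905, -0.003], [0.905, -0.426, 0.0], [-0.001, -0.003, -1.0]]
force: [1.3, 0.2, -0.1]
width: 0.997
```

jog_arm --steps '[-40,9,20,0,0,-0.1,-86,20,40,0,0,-0.193,-86,20,50,0,0,-0.193,-86,20,50,0,0,-0.193,-86,20,50,0,0,-0.193]'

```text
time_s: 5.82
position: [448.4, -107.9, 106.7]
ee_rot: [[0.249, 0.969, -0.005], [0.969, -0.249, 0.002], [0.001, -0.005, -1.0]]
force: [0.8, 0.1, -0.2]
width: 0.996
```

```bash
cat > look.py <<'E'
import sys
from meas import *
c=save('wrist',sys.argv[1]); print('k',c['image'].shape)
P=cloud(c); H,S,V=masks(c); Z=P[...,2]
m=(Z>float(sys.argv[2]))&(Z<float(sys.argv[3]))&~((H>95)&(H<130)&(S>110))&(V>70)
for b in blobs(m,300):
    b=cv2.erode(b.astype(np.uint8),np.ones((5,5)))>0
    if b.sum()<200: continue
    r=fitpot(P[b]); print('pot',r[0].round(1),'th',r[1].round(1),'len',r[2].round(1),'ok',r[3].round(2),b.sum())
E
python3 look.py w5.png 32 62; python3 plan.py w 454 -107 25 -14.2
```

```text
k (480, 640, 3)
pot [ 591.9 -114.7   28.1] th -19.4 len 57.0 ok 0.9 6836
pot [ 455.2 -107.1   28.5] th -13.7 len 55.5 ok 0.99 5706
pot [ 598.7 -214.2   28.4] th 11.6 len 56.8 ok 0.96 4738
pot [ 454.1 -204.6   28.7] th 9.2 len 55.2 ok 0.99 4048
shift [ 1.6  4.2 82.7] rot [-0.0027 -0.0007 -0.0019] dist 83.0 rows 2.0 t 5.87
pos [ 449.7 -107.6  107.7] yaw -14.31 F [-0.4  0.5  0.7] w 85.3
```

View pics/w5.png

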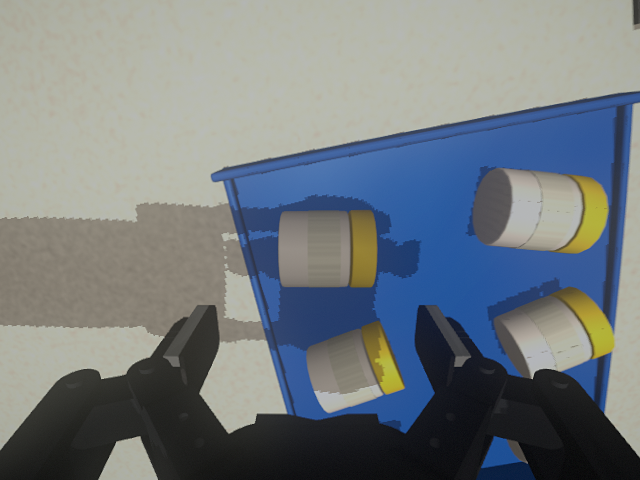

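jog_arm --steps '[1,2.5,15,0,0,0,1,2.5,30,0,0,0,1,2.5,40,0,0,0,1,2.5,40,0,0,0,1,2.5,40,0,0,0]'

```text
time_s: 6.28
position: [453.3, -106.8, 68.5]
ee_rot: [[0.245, 0.97, -0.001], [0.97, -0.245, 0.0], [0.0, -0.001, -1.0]]
force: [0.3, -0.2, -0.5]
width: 0.999
```

```bash
python3 plan.py w 454.8 -107.1 24 -14
```

```text
shift [ 0.1  1.6 44.5] rot [-0.0011 -0.0002 -0.0029] dist 45.0 rows 1.1 t 6.28
pos [ 453.3 -106.8   68.5] yaw -14.17 F [ 0.3 -0.2 -0.5] w 85.3
```

jog_arm --steps '[0,1,15,0,0,0,0,1,30,0,0,0,0,1,44,0,0,0,0,1,44,0,0,0,0,1,44,0,0,0]'

```text
time_s: 6.7
position: [454.5, -107.8, 25.0]
ee_rot: [[0.246, 0.969, -0.0], [0.969, -0.246, 0.0], [0.0, -0.0, -1.0]]
force: [-0.5, -0.6, 0.1]
width: 0.994
```

jog_arm --steps '[0,0,0,0,0,0,0,0,0,0,0,0,0,0,0,0,0,0,0,0,0,0,0,0,0,0,0,0,0,0]' --jaw 50 --grip_force 45

```text
time_s: 7.12
position: [455.8, -108.5, 26.1]
ee_rot: [[0.247, 0.969, 0.002], [0.969, -0.247, -0.001], [-0.0, 0.003, -1.0]]
force: [-0.9, 0.4, 6.8]
width: 0.696
```

```bash
python3 plan.py w 454.8 -107.1 24 -14; python3 look.py w6.png 32 62
```

```text
shift [ 1.1 -1.3  2.1] rot [ 0.0026  0.0001 -0.0047] dist 3.0 rows 0.1 t 7.12
pos [ 455.8 -108.5   26.1] yaw -14.27 F [-0.9  0.4  6.8] w 59.4
k (480, 640, 3)
pot [ 576.5 -109.2   26.9] th -21.9 len 26.4 ok 0.72 7600
pot [ 456.5 -107.6   28.5] th -13.8 len 57.0 ok 0.97 13799
pot [ 590.4 -215.8   28.5] th -347.7 len 29.9 ok 1.0 2805
```

View pics/w6.png

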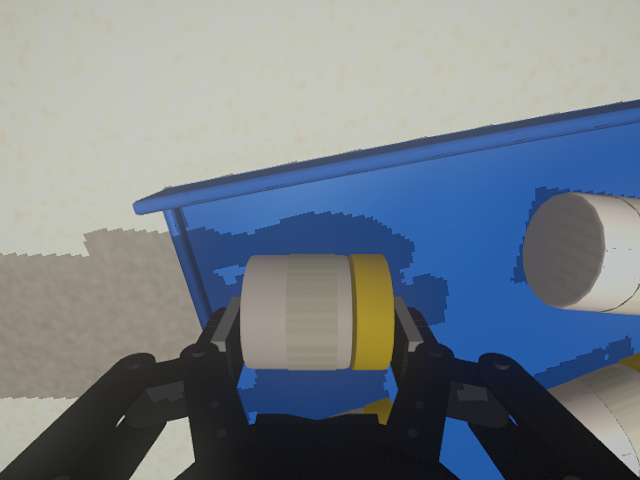

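Gripped: width is 59.4 mm and the pot spans px 240–395 between the pads. Lifting.

jog_arm --steps '[0,0,-30,0,0,0,0,0,-65,0,0,0,0,0,-100,0,0,0,0,0,-110,0,0,0,0,0,-110,0,0,0]' --grip_force 60

```text
time_s: 7.58
position: [457.6, -109.2, 138.4]
ee_rot: [[0.246, 0.969, 0.008], [0.969, -0.246, -0.003], [-0.001, 0.009, -1.0]]
force: [0.1, 0.3, -0.6]
width: 0.689
```

```bash
python3 plan.py r 0 -51 130 -6.8
```

```text
world [505.7 125.6]
shift [239.4 -11.3   8.2] rot [ 0.0088  0.0013 -0.1303] dist 240.0 rows 5.7 t 7.58
pos [ 457.6 -109.2  138.4] yaw -14.27 F [ 0.1  0.3 -0.6] w 58.9
```

jog_arm --steps '[40,-2,0,0,0,-0.02,80,-4,0,0,0,-0.05,120,-6,0,0,0,-0.08,160,-8,0,0,0,-0.11,200,-10,0,0,0,-0.13]'

```text
time_s: 8.0
position: [492.3, 89.7, 132.5]
ee_rot: [[0.118, 0.993, -0.004], [0.993, -0.118, -0.0], [-0.001, -0.003, -1.0]]
force: [1.0, -0.7, -1.3]
width: 0.69
```

jog_arm --steps '[38,5,0,0,0,0,38,5,0,0,0,0,38,5,0,0,0,0,38,5,0,0,0,0,38,5,0,0,0,0]'

```text
time_s: 8.42
position: [502.1, 124.1, 133.2]
ee_rot: [[0.12, 0.993, -0.003], [0.993, -0.12, -0.001], [-0.001, -0.003, -1.0]]
force: [0.3, -0.5, -0.9]
width: 0.691
```

```bash
python3 plan.py r 0 -51 100 -6.8; python3 look.py w7.png 32 190;  python3 - <<'E'
from h import *
from plan import rw
c=np.load('pics/w7.png.npz')
for p in [(0,-78.5,6),(0,80,6),(-45,-78.5,95),(45,-78.5,95),(-45,-90.5,95),(-45,94.5,95),(45,94.5,95)]:
    print(p,np.round(px(c,[*rw(p[0],p[1]),p[2]]),1))
E
```

```text
world [505.7 125.6]
shift [ 1.9  3.5 33.2] rot [-0.003   0.0013 -0.0013] dist 33.0 rows 0.8 t 8.42
pos [502.1 124.1 133.2] yaw -6.88 F [ 0.3 -0.5 -0.9] w 59.0
k (480, 640, 3)
pot [704.4 250.7  24.5] th 236.2 len 6.3 ok 0.95 280
pot [502.8 124.9 135.5] th -6.6 len 56.2 ok 1.0 14098
pot [ 601.3 -118.5   29. ] th -19.6 len 36.5 ok 1.0 641
(0, -78.5, 6) [320.6 260.3]
(0, 80, 6) [320.8  49.4]
(-45, -78.5, 95) [246.  315.1]
(45, -78.5, 95) [397.7 315. ]
(-45, -90.5, 95) [247.4 332.6]
(-45, 94.5, 95) [222.2 -27.1]
(45, 94.5, 95) [422.9 -27.7]
```

View pics/w7.png

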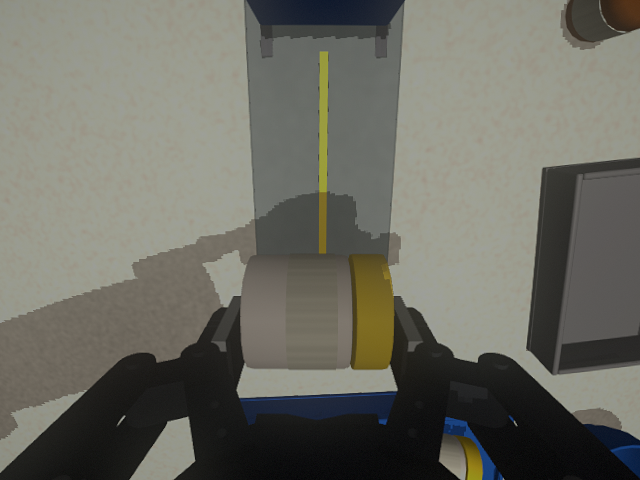

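```bash
cat > stripe.py <<'E'
import sys
from meas import *
from plan import rw,O,RX,RY
c=np.load('pics/'+sys.argv[1]+'.npz'); H,S,V=masks(c)
m=(H>20)&(H<35)&(S>150)
for b in blobs(m,200):
    v,u=np.nonzero(b)
    if np.ptp(u)>25: continue
    w=np.array([onplane(c,uu,vv,6)[:2]-O for uu,vv in zip(u,v)]); x=w@RX;y=w@RY
    A=np.polyfit(y,x,1); print('stripe rack x at y=0:',A[1].round(2),'slope deg',np.degrees(A[0]).round(2),'y range',y.min().round(1),y.max().round(1),'x span',np.percentile(x,[2,98]).round(1))
E
python3 stripe.py w7.png
```

```text
stripe rack x at y=0: 1.47 slope deg 0.38 y range -72.0 78.3 x span [-1.4  4.4]
```

```bash
sed -i 's/O=np.array(\[511.7,176.2\])/O=np.array([512.5,176.1])/' plan.py; python3 plan.py r 0 -50.5 29 -6.8
```

```text
world [506.5 126. ]
shift [  2.6   4.1 104.5] rot [-0.0022  0.001  -0.002 ] dist 105.0 rows 2.5 t 8.47
pos [502.4 123.9 133.6] yaw -6.92 F [ 0.3  0.8 -0.9] w 58.8
```

jog_arm --steps '[2.5,4,0,0,0,0,2.5,4,0,0,0,0,2.5,4,20,0,0,0,2.5,4,20,0,0,0,2.5,4,20,0,0,0]'

```text
time_s: 8.88
position: [506.6, 126.6, 113.8]
ee_rot: [[0.12, 0.993, -0.003], [0.993, -0.12, -0.001], [-0.001, -0.003, -1.0]]
force: [1.4, -0.4, -0.4]
width: 0.692
```

jog_arm --steps '[0,0,0,0,0,0,0,0,0,0,0,0]'

```text
time_s: 9.05
position: [508.4, 127.2, 115.4]
ee_rot: [[0.119, 0.993, 0.001], [0.993, -0.119, 0.0], [0.0, 0.001, -1.0]]
force: [0.6, 0.1, -1.4]
width: 0.689
```

```bash
python3 plan.py r 0 -50.5 29 -6.8
```

```text
world [506.5 126. ]
shift [-1.5 -1.8 86.4] rot [ 0.0012 -0.0003 -0.0007] dist 86.0 rows 2.1 t 9.05
pos [508.4 127.2 115.4] yaw -6.84 F [ 0.6  0.1 -1.4] w 58.8
```

jog_arm --steps '[-1.5,-1.5,20,0,0,0,-1.5,-1.5,45,0,0,0,-1.5,-1.5,70,0,0,0,-1.5,-1.5,70,0,0,0,-1.5,-1.5,70,0,0,0]'

```text
time_s: 9.47
position: [505.0, 125.9, 44.1]
ee_rot: [[0.119, 0.993, -0.003], [0.993, -0.119, -0.0], [-0.001, -0.003, -1.0]]
force: [-0.5, -0.3, -0.2]
width: 0.691
```

jog_arm --steps '[0,0,0,0,0,0,0,0,0,0,0,0,0,0,0,0,0,0,0,0,0,0,0,0]'

```text
time_s: 9.8
position: [507.4, 126.3, 46.2]
ee_rot: [[0.119, 0.993, 0.003], [0.993, -0.119, 0.0], [0.001, 0.003, -1.0]]
force: [-0.2, 0.3, -1.2]
width: 0.688
```

```bash
python3 plan.py r 0 -50.5 29 -6.8
```

```text
world [506.5 126. ]
shift [-0.4 -0.8 17.2] rot [ 0.0028 -0.0008 -0.0003] dist 17.0 rows 0.4 t 9.8
pos [507.4 126.3  46.2] yaw -6.82 F [-0.2  0.3 -1.2] w 58.8
```

jog_arm --steps '[-0.4,-0.5,8,0,0,0,-0.4,-0.5,14,0,0,0,-0.4,-0.5,16.5,0,0,0,-0.4,-0.5,16.5,0,0,0,-0.4,-0.5,16.5,0,0,0]'

```text
time_s: 10.22
position: [505.6, 125.7, 29.3]
ee_rot: [[0.119, 0.993, -0.001], [0.993, -0.119, -0.0], [-0.0, -0.001, -1.0]]
force: [-3.8, -0.6, 11.4]
width: 0.69
```

jog_arm --steps '[0,0,0,0,0,0,0,0,0,0,0,0,0,0,0,0,0,0,0,0,0,0,0,0]'

```text
time_s: 10.55
position: [505.6, 125.7, 29.3]
ee_rot: [[0.119, 0.993, -0.001], [0.993, -0.119, -0.0], [-0.0, -0.001, -1.0]]
force: [-4.0, 0.4, 11.4]
width: 0.686
```

```bash
python3 plan.py r 0 -50.5 29 -6.8; python3 look.py w8.png 12 62
```

```text
world [506.5 126. ]
shift [0.4 0.9 0.3] rot [-0.0008  0.0003 -0.0002] dist 1.0 rows 0.0 t 10.55
pos [505.6 125.7  29.3] yaw -6.81 F [-4.   0.4 11.4] w 58.6
k (480, 640, 3)
pot [506.2 126.5  31.5] th -6.7 len 56.1 ok 0.99 14436
```

View pics/w8.png

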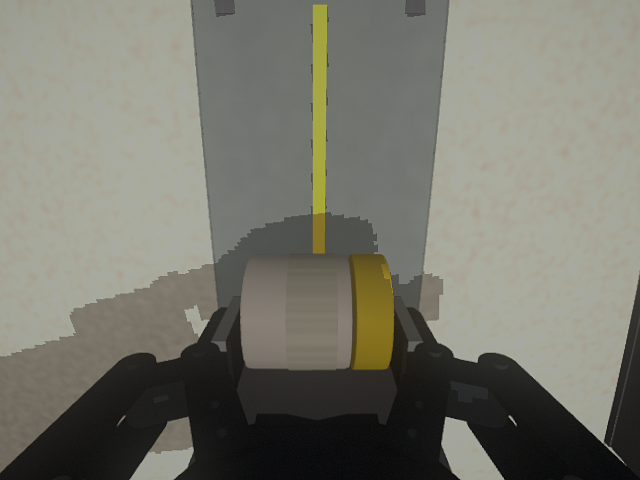

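```bash
python3 stripe.py w8.png
python3 - <<'E'
from plan import *
p=np.array([506.2,126.5])-O; print('pot rack',p@RX,p@RY)
p=np.array([505.6,125.7])-O; print('tcp rack',p@RX,p@RY)
E
```

```text
stripe rack x at y=0: 0.6 slope deg 0.29 y range -31.7 78.7 x span [-2.1  3.5]
pot rack -0.38284587306874784 -49.997034202415186
tcp rack -0.8839020032874356 -50.86244898988431
```

jog_arm --steps '[0,0.7,-1.3,0,0,0,0,0.7,-1.3,0,0,0,0,0.7,-1.3,0,0,0,0,0.7,-1.3,0,0,0]'

```text
time_s: 10.93
position: [506.3, 125.6, 29.3]
ee_rot: [[0.119, 0.993, 0.0], [0.993, -0.119, -0.0], [-0.0, 0.0, -1.0]]
force: [-1.0, -0.3, 2.0]
width: 0.687
```

jog_arm --steps '[0,0,0,0,0,0,0,0,0,0,0,0,0,0,0,0,0,0]' --jaw 70

```text
time_s: 11.18
position: [505.9, 125.5, 29.0]
ee_rot: [[0.119, 0.993, -0.001], [0.993, -0.119, -0.0], [-0.0, -0.001, -1.0]]
force: [-0.1, 0.3, -1.1]
width: 0.822
```

jog_arm --steps '[0,0,0,0,0,0,0,0,0,0,0,0,0,0,-15,0,0,0,0,0,-45,0,0,0,0,0,-80,0,0,0]' --jaw 80

```text
time_s: 11.6
position: [503.6, 125.1, 107.9]
ee_rot: [[0.119, 0.993, -0.006], [0.993, -0.119, -0.001], [-0.002, -0.006, -1.0]]
force: [1.2, 0.6, 0.3]
width: 0.934
```

```bash
python3 look.py w9.png 12 62; python3 plan.py w 454 -204.6 130 9.3
```

```text
k (480, 640, 3)
pot [506.9 126.4  31.5] th -6.8 len 56.4 ok 0.99 6540
shift [-335.2  -16.5  -14.6] rot [ 0.0088 -0.0012 -0.2812] dist 336.0 rows 8.1 t 11.65
pos [510.3 126.3 116.4] yaw -6.81 F [2.4 0.2 4.3] w 80.3
```

View pics/w9.png

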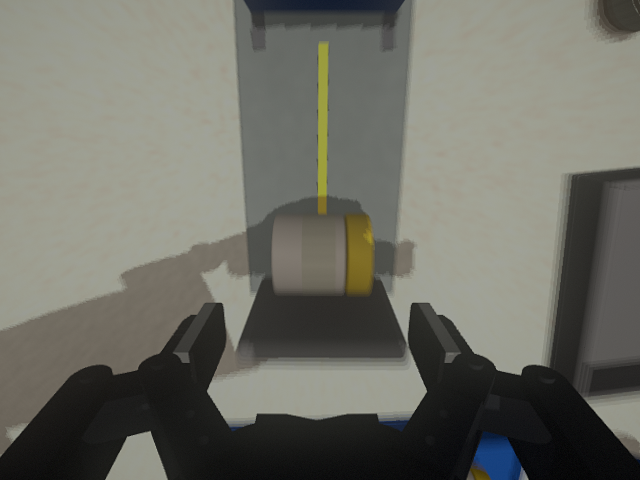

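The first pot lies straight on the stripe. Next is the pot at (454,-205).

jog_arm --steps '[-40,-2,-15,0,0,0,-80,-4,-15,0,0,0,-120,-6,-15,0,0,0,-160,-8,-15,0,0,0,-200,-10,-15,0,0,0]' --jaw 85

```text
time_s: 12.07
position: [472.2, -73.3, 124.8]
ee_rot: [[0.118, 0.993, 0.001], [0.993, -0.118, -0.0], [-0.0, 0.001, -1.0]]
force: [0.5, 0.5, -0.6]
width: 0.996
```

jog_arm --steps '[-40,-2,0,0,0,-0.1,-80,-4,0,0,0,-0.2,-120,-5,10,0,0,-0.28,-135,-6,15,0,0,-0.28,-135,-6,20,0,0,-0.28]'

```text
time_s: 12.48
position: [450.4, -208.9, 104.5]
ee_rot: [[-0.156, 0.988, 0.001], [0.988, 0.156, -0.002], [-0.002, 0.001, -1.0]]
force: [0.6, 0.2, -0.9]
width: 1.0
```

jog_arm --steps '[0,0,0,0,0,0,0,0,0,0,0,0,0,0,0,0,0,0]'

```text
time_s: 12.73
position: [450.7, -203.9, 104.4]
ee_rot: [[-0.162, 0.987, -0.0], [0.987, 0.162, 0.001], [0.001, -0.0, -1.0]]
force: [0.6, -0.3, 1.3]
width: 0.996
```

```bash
python3 look.py w10.png 32 62; python3 plan.py w 454 -204.8 24.5 9.3
```

```text
k (480, 640, 3)
pot [ 591.9 -114.6   28.1] th -19.9 len 56.7 ok 0.91 7783
pot [ 453.1 -204.5   28.5] th 9.3 len 55.7 ok 0.99 5792
pot [ 598.4 -214.2   28.1] th 11.7 len 56.8 ok 0.91 5525
pot [ 444.3 -311.7   28.6] th -9.7 len 55.6 ok 0.99 3698
shift [-1.4  2.8 80.1] rot [ 0.0002 -0.0001  0.0005] dist 80.0 rows 1.9 t 12.78
pos [ 451.  -203.9  104.6] yaw 9.33 F [-0.5 -0.   0.4] w 85.1
```

jog_arm --steps '[-1,2,30,0,0,0,-1,2,60,0,0,0,-1,2,80,0,0,0,-1,2,80,0,0,0,-1,2,80,0,0,0]'

```text
time_s: 13.2
position: [452.1, -204.3, 23.8]
ee_rot: [[-0.162, 0.987, -0.002], [0.987, 0.162, 0.001], [0.002, -0.002, -1.0]]
force: [0.4, 0.4, -0.5]
width: 0.999
```

jog_arm --steps '[0,0,0,0,0,0,0,0,0,0,0,0,0,0,0,0,0,0]'

```text
time_s: 13.45
position: [454.3, -206.4, 26.2]
ee_rot: [[-0.161, 0.987, 0.003], [0.987, 0.161, -0.002], [-0.002, 0.003, -1.0]]
force: [-0.3, -0.3, 0.4]
width: 1.002
```

```bash
python3 plan.py w 453 -205 24.5 9.3
```

```text
shift [ 1.6 -1.   1.7] rot [ 0.0028  0.0023 -0.001 ] dist 3.0 rows 0.1 t 13.45
pos [ 454.3 -206.4   26.2] yaw 9.24 F [-0.3 -0.3  0.4] w 85.5
```

jog_arm --steps '[1,-0.5,0.5,0,0,0,1,-0.5,0.5,0,0,0,1,-0.5,0.5,0,0,0,1,-0.5,0.5,0,0,0,1,-0.5,0.5,0,0,0]' --jaw 50 --grip_force 50

```text
time_s: 13.87
position: [452.5, -205.2, 24.9]
ee_rot: [[-0.16, 0.987, 0.001], [0.987, 0.16, -0.0], [-0.001, 0.001, -1.0]]
force: [-1.3, 1.7, 6.7]
width: 0.692
```

jog_arm --steps '[0,0,-1,0,0,0,0,0,-20,0,0,0,0,0,-55,0,0,0,0,0,-90,0,0,0,0,0,-110,0,0,0]' --grip_force 60

```text
time_s: 14.28
position: [453.3, -205.7, 136.9]
ee_rot: [[-0.16, 0.987, 0.003], [0.987, 0.16, -0.002], [-0.002, 0.003, -1.0]]
force: [0.9, -0.1, 0.0]
width: 0.69
```

```bash
python3 look.py w11.png 32 190; python3 plan.py r 0 4 135 -6.8
```

```text
k (480, 640, 3)
pot [ 592.  -114.7   28.1] th -19.9 len 56.6 ok 0.93 5992
pot [ 598.5 -214.2   28.2] th 11.5 len 56.5 ok 0.92 4265
pot [ 454.  -205.4  140.4] th 10.1 len 57.1 ok 0.91 16428
world [513.  180.1]
shift [372.9 118.5   3.8] rot [0.0089 0.0052 0.2796] dist 391.0 rows 9.4 t 14.33
pos [ 455.7 -207.   140.2] yaw 9.22 F [ 2.1 -1.2  1.1] w 59.2
```

jog_arm --steps '[38,12,0,0,0,0,76,24,0,0,0,0,114,36,0,0,0,0,152,48,0,0,0,0,190,60,0,0,0,0]'

```text
time_s: 14.75
position: [480.1, -6.1, 133.3]
ee_rot: [[-0.159, 0.987, -0.001], [0.987, 0.159, 0.0], [0.0, -0.001, -1.0]]
force: [0.9, 0.8, -1.6]
width: 0.688
```

jog_arm --steps '[38,12,0,0,0,0.09,76,24,0,0,0,0.18,114,36,0,0,0,0.28,152,48,0,0,0,0.28,183,58,0,0,0,0.28]'

```text
time_s: 15.17
position: [508.1, 184.8, 133.2]
ee_rot: [[0.118, 0.993, -0.001], [0.993, -0.118, 0.0], [0.0, -0.001, -1.0]]
force: [1.3, 0.2, -0.7]
width: 0.691
```

jog_arm --steps '[0,0,0,0,0,0,0,0,0,0,0,0,0,0,0,0,0,0,0,0,0,0,0,0]'

```text
time_s: 15.5
position: [507.9, 180.9, 133.2]
ee_rot: [[0.12, 0.993, -0.002], [0.993, -0.12, -0.001], [-0.001, -0.002, -1.0]]
force: [0.5, 0.1, -0.9]
width: 0.689
```

```bash
python3 look.py w12.png 32 190;python3 stripe.py w12.png; python3 plan.py r 0 4 45 -6.8
```

```text
k (480, 640, 3)
pot [533.9 310.8  16.7] th 67.8 len 44.1 ok 1.0 1851
pot [714.5 260.7  28.1] th -103.3 len 28.3 ok 0.76 1644
pot [693.8 104.6  17. ] th -291.6 len 114.4 ok 0.62 211
pot [508.6 181.2 136.7] th -6.8 len 56.1 ok 0.99 14867
stripe rack x at y=0: 0.37 slope deg 0.47 y range -16.7 78.3 x span [-2.1  3.3]
world [513.  180.1]
shift [ 0.   5.  88.4] rot [-0.0013  0.0008 -0.002 ] dist 89.0 rows 2.1 t 15.55
pos [508.1 180.7 133.4] yaw -6.92 F [ 0.2 -0.1 -1. ] w 59.1
```

View pics/w12.png

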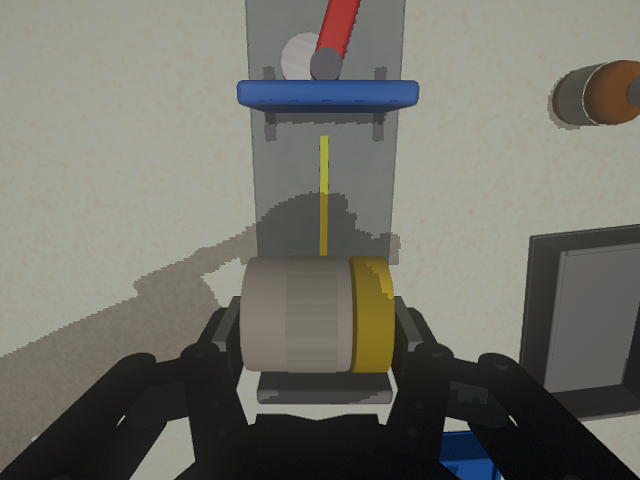

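The open fence is at px row 80–110. Descending into the middle slot.

jog_arm --steps '[0,4.5,20,0,0,0,0,4.5,50,0,0,0,0,4.5,80,0,0,0,0,4.5,88,0,0,0,0,4.5,88,0,0,0]'

```text
time_s: 15.97
position: [510.1, 179.6, 43.1]
ee_rot: [[0.121, 0.993, -0.007], [0.993, -0.121, -0.002], [-0.003, -0.007, -1.0]]
force: [-0.7, -0.1, -1.3]
width: 0.697
```

jog_arm --steps '[0,0,0,0,0,0,0,0,0,0,0,0,0,0,0,0,0,0,0,0,0,0,0,0,0,0,0,0,0,0]'

```text
time_s: 16.38
position: [514.3, 182.0, 47.3]
ee_rot: [[0.119, 0.993, 0.002], [0.993, -0.119, 0.001], [0.001, 0.002, -1.0]]
force: [0.1, -0.6, -0.3]
width: 0.692
```

```bash
python3 plan.py r 0 4 28.5 -6.8
```

```text
world [513.  180.1]
shift [-2.1 -1.1 18.8] rot [ 0.0024 -0.0009 -0.0002] dist 19.0 rows 0.5 t 16.38
pos [514.3 182.   47.3] yaw -6.81 F [ 0.1 -0.6 -0.3] w 59.1
```

jog_arm --steps '[-1.5,-1,5,0,0,0,-1.5,-1,10,0,0,0,-1.5,-1,15,0,0,0,-1.5,-1,17.5,0,0,0,-1.5,-1,17.5,0,0,0]'

```text
time_s: 16.8
position: [511.7, 180.2, 28.1]
ee_rot: [[0.119, 0.993, -0.001], [0.993, -0.119, -0.0], [-0.001, -0.001, -1.0]]
force: [-0.2, -0.7, -0.2]
width: 0.691
```

jog_arm --steps '[0,0,0,0,0,0,0,0,0,0,0,0,0,0,0,0,0,0,0,0,0,0,0,0,0,0,0,0,0,0]'

```text
time_s: 17.22
position: [512.0, 180.3, 28.2]
ee_rot: [[0.119, 0.993, 0.0], [0.993, -0.119, -0.0], [-0.0, 0.0, -1.0]]
force: [0.1, -0.9, -1.3]
width: 0.69
```

```bash
python3 plan.py r 0 4 28.5 -6.8; python3 look.py w13.png 20 62; python3 stripe.py w13.png
```

```text
world [513.  180.1]
shift [-0.1  1.  -0.3] rot [ 0.      0.     -0.0003] dist 1.0 rows 0.0 t 17.22
pos [512.  180.3  28.2] yaw -6.82 F [ 0.1 -0.9 -1.3] w 58.9
k (480, 640, 3)
pot [516.3 277.1  29.4] th 1073.3 len 36.3 ok 1.0 681
pot [512.5 178.3  32.9] th -6.8 len 56.4 ok 0.78 19782
stripe rack x at y=0: 0.19 slope deg 0.64 y range 22.5 78.4 x span [-2.2  3.5]
```

jog_arm --steps '[0,0.8,1,0,0,0,0,0.8,1,0,0,0,0,0.8,1,0,0,0,0,0.8,1,0,0,0,0,0.8,1,0,0,0]'

```text
time_s: 17.68
position: [512.4, 180.3, 28.0]
ee_rot: [[0.119, 0.993, -0.001], [0.993, -0.119, 0.0], [-0.0, -0.001, -1.0]]
force: [-2.7, 0.6, 5.2]
width: 0.693
```

```bash
python3 plan.py r 0 4 28.5 -6.8
```

```text
world [513.  180.1]
shift [-0.2  0.6 -0.5] rot [-0.0013  0.0001 -0.0004] dist 1.0 rows 0.0 t 17.68
pos [512.4 180.3  28. ] yaw -6.83 F [-2.7  0.6  5.2] w 59.2
```

Contact at 5 N. I'll ease off 0.7 mm and release.

jog_arm --steps '[0,0.5,-0.7,0,0,0,0,0.5,-0.7,0,0,0,0,0.5,-0.7,0,0,0]'

```text
time_s: 17.93
position: [513.6, 180.1, 28.0]
ee_rot: [[0.119, 0.993, 0.001], [0.993, -0.119, 0.0], [0.0, 0.001, -1.0]]
force: [0.3, -0.5, -0.7]
width: 0.692
```

jog_arm --steps '[0,0,0,0,0,0,0,0,0,0,0,0,0,0,0,0,0,0]' --jaw 70

```text
time_s: 18.18
position: [513.5, 180.1, 28.1]
ee_rot: [[0.119, 0.993, 0.0], [0.993, -0.119, 0.0], [0.0, 0.0, -1.0]]
force: [1.2, -0.4, -0.3]
width: 0.82
```

jog_arm --steps '[0,0,0,0,0,0,0,0,0,0,0,0,0,0,-15,0,0,0,0,0,-45,0,0,0,0,0,-80,0,0,0]' --jaw 80

```text
time_s: 18.6
position: [510.8, 179.5, 106.6]
ee_rot: [[0.119, 0.993, -0.006], [0.993, -0.119, -0.002], [-0.002, -0.006, -1.0]]
force: [0.8, 0.2, -0.2]
width: 0.933
```

```bash
python3 look.py w14.png 36 62; python3 plan.py w 444 -311.5 130 -9.8
```

```text
k (480, 640, 3)
pot [532.  306.7  16.7] th 68.5 len 33.1 ok 1.0 1740
pot [514.  180.6  31.5] th -6.8 len 55.5 ok 0.99 6046
pot [506.6 126.   31.7] th -6.4 len 56.2 ok 0.97 5362
shift [-498.   -14.3  -16.5] rot [ 0.0084 -0.0036  0.0522] dist 498.0 rows 12.0 t 18.65
pos [517.3 181.3 115.3] yaw -6.81 F [2.2 0.3 4.2] w 80.1
```

View pics/w14.png

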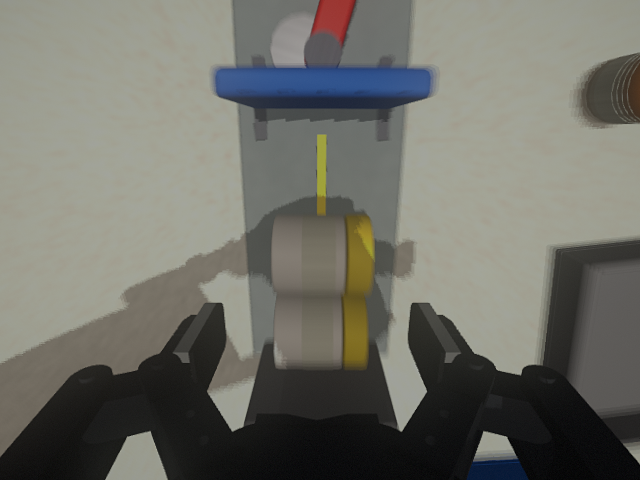

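Two pots are down, 55 mm apart and straight. Third pot next.

jog_arm --steps '[-41,-1,-15,0,0,0,-82,-2,-15,0,0,0,-123,-3,-15,0,0,0,-164,-4,-15,0,0,0,-205,-5,-15,0,0,0]' --jaw 85

```text
time_s: 19.07
position: [483.8, -24.4, 123.6]
ee_rot: [[0.118, 0.993, 0.001], [0.993, -0.118, -0.0], [-0.0, 0.001, -1.0]]
force: [0.5, 0.1, -1.1]
width: 0.999
```

jog_arm --steps '[-41,-1,0,0,0,0,-82,-2,0,0,0,0,-123,-3,0,0,0,0,-164,-4,0,0,0,0,-205,-5,0,0,0,0]'

```text
time_s: 19.48
position: [454.2, -227.8, 123.4]
ee_rot: [[0.119, 0.993, 0.001], [0.993, -0.119, -0.0], [-0.0, 0.001, -1.0]]
force: [1.0, 0.1, 0.3]
width: 0.995
```

jog_arm --steps '[-40,-2,8,0,0,0.052,-84,-4,15,0,0,0.052,-84,-4,20,0,0,0.052,-84,-4,20,0,0,0.052,-84,-4,20,0,0,0.052]'

```text
time_s: 19.9
position: [440.1, -308.2, 102.5]
ee_rot: [[0.171, 0.985, -0.001], [0.985, -0.171, 0.002], [0.001, -0.002, -1.0]]
force: [-0.2, -0.3, -0.6]
width: 0.998
```

jog_arm --steps '[0,0,0,0,0,0,0,0,0,0,0,0,0,0,0,0,0,0]'

```text
time_s: 20.15
position: [441.4, -307.4, 103.5]
ee_rot: [[0.168, 0.986, 0.0], [0.986, -0.168, -0.0], [-0.0, 0.0, -1.0]]
force: [-0.2, 0.6, -0.1]
width: 0.993
```

```bash
python3 look.py w15.png 32 62; python3 plan.py w 444 -312 25 -9.8
```

```text
k (480, 640, 3)
pot [ 598.3 -214.1   28.1] th 11.3 len 56.8 ok 0.91 9920
pot [ 598.5 -309.    28.1] th -17.0 len 57.1 ok 0.9 6944
pot [ 444.9 -311.6   28.5] th -9.8 len 55.4 ok 0.98 5824
shift [-3.9  3.3 78.5] rot [0.0004 0.0002 0.0021] dist 79.0 rows 1.9 t 20.2
pos [ 441.3 -307.6  103.5] yaw -9.68 F [-0.2  0.2  0.5] w 85.1
```

jog_arm --steps '[-4,3,30,0,0,0,-4,3,60,0,0,0,-4,3,79,0,0,0,-4,3,79,0,0,0,-4,3,79,0,0,0]'

```text
time_s: 20.62
position: [442.5, -311.8, 23.4]
ee_rot: [[0.169, 0.986, -0.002], [0.986, -0.169, 0.002], [0.001, -0.002, -1.0]]
force: [0.2, 0.9, 1.1]
width: 0.996
```

jog_arm --steps '[0,0,0,0,0,0,0,0,0,0,0,0,0,0,0,0,0,0,0,0,0,0,0,0]'

```text
time_s: 20.95
position: [444.1, -313.9, 25.6]
ee_rot: [[0.17, 0.985, 0.002], [0.985, -0.17, -0.002], [-0.001, 0.002, -1.0]]
force: [-0.6, -0.1, -0.3]
width: 0.995
```

```bash
python3 plan.py w 444.5 -312 25 -9.8
```

```text
shift [2.  0.1 0.6] rot [0.0025 0.0014 0.0002] dist 2.0 rows 0.0 t 20.95
pos [ 444.1 -313.9   25.6] yaw -9.79 F [-0.6 -0.1 -0.3] w 85.0
```

jog_arm --steps '[1.5,0,0,0,0,0,1.5,0,0,0,0,0,1.5,0,0,0,0,0,1.5,0,0,0,0,0,1.5,0,0,0,0,0]' --jaw 50 --grip_force 50

```text
time_s: 21.37
position: [443.7, -312.0, 24.9]
ee_rot: [[0.17, 0.985, 0.001], [0.985, -0.17, -0.0], [-0.0, 0.001, -1.0]]
force: [-1.8, 0.3, 5.5]
width: 0.693
```

jog_arm --steps '[0,0,-1,0,0,0,0,0,-20,0,0,0,0,0,-55,0,0,0,0,0,-90,0,0,0,0,0,-110,0,0,0]' --grip_force 60

```text
time_s: 21.78
position: [444.2, -312.5, 136.7]
ee_rot: [[0.17, 0.985, 0.002], [0.985, -0.17, -0.002], [-0.002, 0.003, -1.0]]
force: [0.3, -1.2, -1.6]
width: 0.691
```

```bash
python3 plan.py r 0 59 135 -6.8
python3 - <<'E'
from meas import *
c=save('top','top16.png'); pots_top(c)
E
```

```text
world [519.5 234.7]
shift [552.  -19.    0.8] rot [ 0.0027  0.0017 -0.0524] dist 552.0 rows 13.2 t 21.78
pos [ 444.2 -312.5  136.7] yaw -9.8 F [ 0.3 -1.2 -1.6] w 59.0
pot [ 591.6 -114.5   28. ] th -19.8 len 55.8 ok 0.96
pot [ 598.8 -214.    28.1] th 11.5 len 55.5 ok 0.96
pot [ 597.7 -308.4   28. ] th -16.5 len 55.8 ok 0.94
pot [ 415.4 -242.   500. ] th -46.6 len 176.5 ok 0.08
```

jog_arm --steps '[41,-1.4,0,0,0,0,82,-2.8,0,0,0,0,123,-4.2,0,0,0,0,164,-5.6,0,0,0,0,205,-7,0,0,0,0]'

```text
time_s: 22.25
position: [470.2, -106.6, 133.1]
ee_rot: [[0.171, 0.985, -0.001], [0.985, -0.171, 0.001], [0.0, -0.002, -1.0]]
force: [0.4, 1.2, -1.7]
width: 0.695
```

jog_arm --steps '[41,-1.4,0,0,0,0,82,-2.8,0,0,0,0,123,-4.2,0,0,0,0,164,-5.6,0,0,0,0,205,-7,0,0,0,0]'

```text
time_s: 22.67
position: [498.2, 96.6, 133.1]
ee_rot: [[0.17, 0.985, -0.002], [0.985, -0.17, -0.0], [-0.001, -0.001, -1.0]]
force: [-0.7, -0.6, -1.2]
width: 0.692
```

jog_arm --steps '[41,-1.4,0,0,0,-0.03,82,-2.8,0,0,0,-0.052,123,-4,0,0,0,-0.052,142,-5,0,0,0,-0.052,142,-5,0,0,0,-0.052]'

```text
time_s: 23.08
position: [518.4, 239.8, 133.2]
ee_rot: [[0.114, 0.993, 0.0], [0.993, -0.114, 0.002], [0.002, 0.0, -1.0]]
force: [0.6, -0.3, -1.3]
width: 0.688
```

jog_arm --steps '[0,0,0,0,0,0,0,0,0,0,0,0,0,0,0,0,0,0,0,0,0,0,0,0]'

```text
time_s: 23.42
position: [518.2, 234.0, 133.7]
ee_rot: [[0.12, 0.993, -0.001], [0.993, -0.121, -0.001], [-0.001, -0.001, -1.0]]
force: [-0.2, -0.3, -1.0]
width: 0.694
```

```bash
python3 look.py w17.png 30 190;python3 stripe.py w17.png; python3 plan.py r 0 59 45 -6.8
```

```text
k (480, 640, 3)
pot [542.6 329.7  16.4] th 66.7 len 86.7 ok 0.98 3284
pot [729.1 256.5  56.3] th -288.4 len 31.8 ok 0.51 2605
pot [518.8 233.8 137.2] th -6.5 len 56.1 ok 0.9 16165
stripe rack x at y=0: -1.22 slope deg 1.89 y range 37.1 73.9 x span [-2.3  3.5]
world [519.5 234.7]
shift [ 0.7  1.1 88.9] rot [-0.0005  0.0005 -0.0021] dist 89.0 rows 2.1 t 23.47
pos [518.4 234.1 133.9] yaw -6.92 F [-0.4 -0.6 -0.8] w 59.0
```

View pics/w17.png

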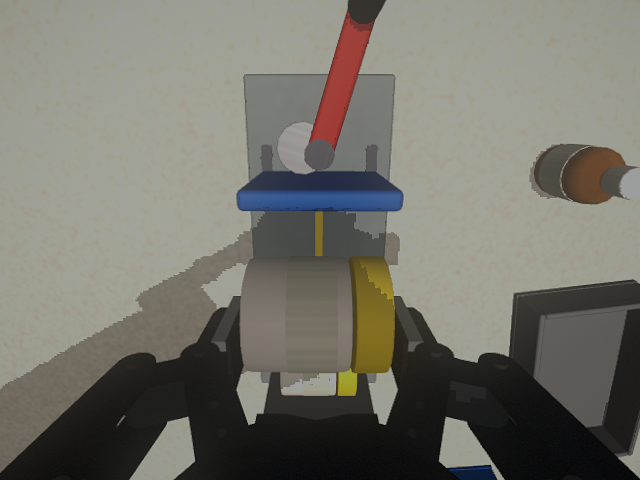

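jog_arm --steps '[0.7,1,20,0,0,0,0.7,1,50,0,0,0,0.7,1,80,0,0,0,0.7,1,90,0,0,0,0.7,1,90,0,0,0]'

```text
time_s: 23.88
position: [516.5, 234.1, 40.9]
ee_rot: [[0.12, 0.993, -0.007], [0.993, -0.12, -0.003], [-0.004, -0.007, -1.0]]
force: [-0.7, -0.6, -2.2]
width: 0.69
```

jog_arm --steps '[0,0,0,0,0,0,0,0,0,0,0,0,0,0,0,0,0,0,0,0,0,0,0,0,0,0,0,0,0,0]'

```text
time_s: 24.3
position: [520.7, 236.5, 45.6]
ee_rot: [[0.119, 0.993, 0.003], [0.993, -0.119, 0.001], [0.001, 0.002, -1.0]]
force: [0.2, 0.0, -0.3]
width: 0.695
```

```bash
python3 plan.py r 0 59 28.5 -6.8
```

```text
world [519.5 234.7]
shift [-2.  -1.  17.1] rot [ 0.0024 -0.0012 -0.0002] dist 17.0 rows 0.4 t 24.3
pos [520.7 236.5  45.6] yaw -6.81 F [ 0.2  0.  -0.3] w 59.4
```

jog_arm --steps '[-1,-0.3,5,0,0,0,-1,-0.3,10,0,0,0,-1,-0.3,14,0,0,0,-1,-0.3,16.5,0,0,0,-1,-0.3,16.5,0,0,0]'

```text
time_s: 24.72
position: [518.6, 234.9, 28.0]
ee_rot: [[0.119, 0.993, -0.002], [0.993, -0.119, -0.001], [-0.001, -0.002, -1.0]]
force: [-2.8, -1.2, 5.6]
width: 0.694
```

jog_arm --steps '[0,0,0,0,0,0,0,0,0,0,0,0,0,0,0,0,0,0,0,0,0,0,0,0,0,0,0,0,0,0]'

```text
time_s: 25.13
position: [518.6, 234.9, 28.0]
ee_rot: [[0.119, 0.993, -0.002], [0.993, -0.119, -0.001], [-0.001, -0.002, -1.0]]
force: [-2.4, -0.9, 5.4]
width: 0.694
```

```bash
python3 plan.py r 0 59 28.5 -6.8
```

```text
world [519.5 234.7]
shift [-0.1  0.9 -0.5] rot [-0.0016  0.0009 -0.0003] dist 1.0 rows 0.0 t 25.13
pos [518.6 234.9  28. ] yaw -6.81 F [-2.4 -0.9  5.4] w 59.3
```

jog_arm --steps '[0,0.6,-0.7,0,0,0,0,0.6,-0.7,0,0,0,0,0.6,-0.7,0,0,0]'

```text
time_s: 25.38
position: [519.8, 235.1, 28.0]
ee_rot: [[0.119, 0.993, 0.0], [0.993, -0.119, -0.0], [-0.0, 0.0, -1.0]]
force: [-0.6, -0.1, -0.7]
width: 0.69
```

jog_arm --steps '[0,0,0,0,0,0,0,0,0,0,0,0,0,0,0,0,0,0]' --jaw 70

```text
time_s: 25.63
position: [519.9, 235.1, 28.3]
ee_rot: [[0.119, 0.993, 0.0], [0.993, -0.119, 0.0], [0.0, 0.0, -1.0]]
force: [1.0, 0.5, 0.6]
width: 0.817
```

jog_arm --steps '[0,0,0,0,0,0,0,0,0,0,0,0,0,0,-15,0,0,0,0,0,-50,0,0,0,0,0,-90,0,0,0]' --jaw 80

```text
time_s: 26.05
position: [517.0, 234.0, 116.4]
ee_rot: [[0.119, 0.993, -0.007], [0.993, -0.119, -0.002], [-0.003, -0.006, -1.0]]
force: [1.4, 0.7, -0.5]
width: 0.932
```

```bash
python3 look.py w18.png 36 62; python3 plan.py w 564 377.5 140 -25.5
```

```text
k (480, 640, 3)
pot [543.  330.9  16.5] th 66.2 len 87.7 ok 0.96 4021
pot [712.6 259.9  28.3] th -330.4 len 24.7 ok 0.86 1399
pot [520.4 235.3  31.5] th -6.6 len 55.5 ok 0.99 4937
pot [510.7 159.   31.7] th 82.0 len 91.5 ok 0.42 8325
shift [144.5  22.9 -12.1] rot [ 0.0088 -0.0064  0.3262] dist 147.0 rows 3.5 t 26.1
pos [524.2 236.8 127. ] yaw -6.81 F [2.2 1.3 5.1] w 79.9
```

View pics/w18.png

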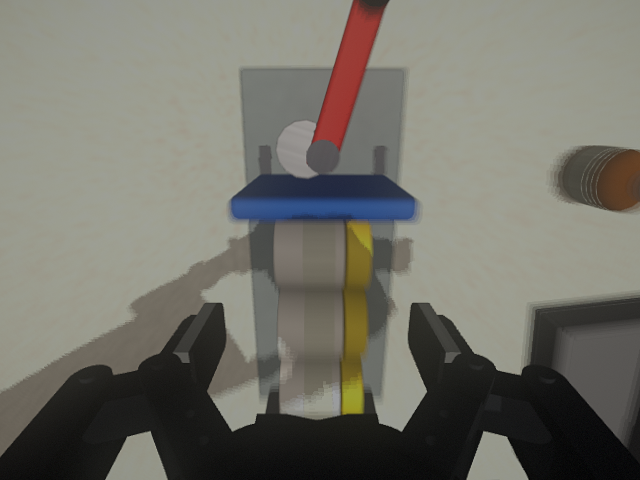

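All three bottom pots are in line. Now to the lever knob.

jog_arm --steps '[40,6,-15,0,0,0.1,80,12,-15,0,0,0.2,120,19,-15,0,0,0.3,144,23,-15,0,0,0.325,144,23,-15,0,0,0.325]' --jaw 44

```text
time_s: 26.52
position: [561.3, 380.7, 134.3]
ee_rot: [[0.427, 0.904, 0.004], [0.904, -0.427, 0.004], [0.006, 0.002, -1.0]]
force: [0.2, -0.3, 0.2]
width: 0.514
```

jog_arm --steps '[0,0,0,0,0,0,0,0,0,0,0,0,0,0,0,0,0,0,0,0,0,0,0,0]'

```text
time_s: 26.85
position: [559.3, 373.8, 133.0]
ee_rot: [[0.431, 0.903, -0.001], [0.903, -0.431, -0.001], [-0.001, -0.001, -1.0]]
force: [-0.4, -0.0, -1.2]
width: 0.515
```

```bash
python3 plan.py w 564 377.5 49 -25.5
python3 - <<'E'
from meas import *
c=save('wrist','w19.png'); P=cloud(c); H,S,V=masks(c)
print(px(c,[564,377.5,83]))
m=(P[...,2]>76)&(P[...,2]<90)&(V<60)
for b in blobs(m,100):
    print(b.sum(),np.median(P[b],0).round(1),np.argwhere(b).mean(0)[::-1].round())
E
```

```text
shift [ 5.4  2.7 84. ] rot [-0.0005  0.0011 -0.0001] dist 84.0 rows 2.0 t 26.85
pos [559.3 373.8 133. ] yaw -25.5 F [-0.4 -0.  -1.2] w 44.0
(np.float64(320.41353491980016), np.float64(259.51367739489046))
838 [564.8 380.7  82.6] [319. 254.]
1468 [525.  282.3  82.9] [328. 398.]
```

View pics/w19.png

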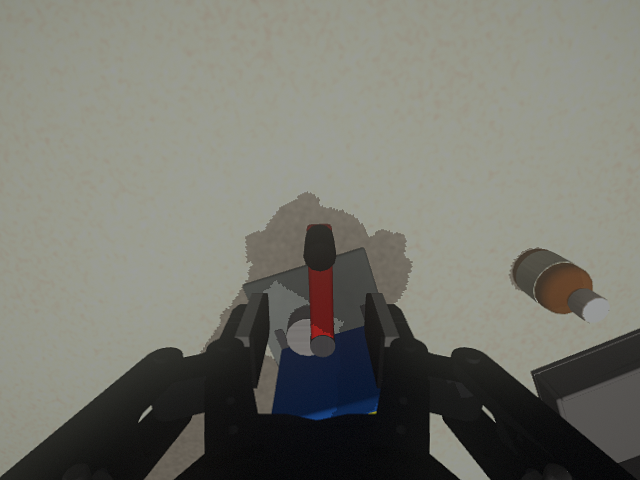

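The knob's top at px (320,258) matches the prediction. Descending.

jog_arm --steps '[5.5,2.5,0,0,0,0,5.5,2.5,30,0,0,0,5.5,2.5,60,0,0,0,5.5,2.5,84,0,0,0,5.5,2.5,84,0,0,0]'

```text
time_s: 27.32
position: [560.2, 376.2, 43.2]
ee_rot: [[0.43, 0.903, -0.01], [0.903, -0.43, -0.006], [-0.009, -0.006, -1.0]]
force: [-0.8, -1.3, -1.1]
width: 0.514
```

jog_arm --steps '[0,0,0,0,0,0,0,0,0,0,0,0,0,0,0,0,0,0,0,0,0,0,0,0]' --jaw 30

```text
time_s: 27.65
position: [566.2, 380.2, 52.0]
ee_rot: [[0.43, 0.903, 0.004], [0.903, -0.43, 0.002], [0.004, 0.003, -1.0]]
force: [-0.8, 0.2, 0.4]
width: 0.35
```

```bash
python3 plan.py w 564.2 377.8 49 -25.5
python3 - <<'E'
from h import *
save('wrist','w20.png')
E
```

```text
shift [-3.  -0.7  3. ] rot [ 0.0026 -0.0037  0.001 ] dist 4.0 rows 0.1 t 27.65
pos [566.2 380.2  52. ] yaw -25.44 F [-0.8  0.2  0.4] w 29.9
```

View pics/w20.png

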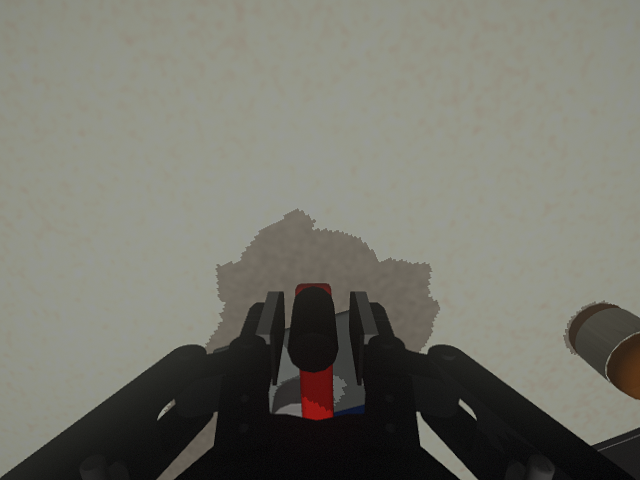

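jog_arm --steps '[-2,-0.5,2,0,0,0,-2,-0.5,2,0,0,0,-2,-0.5,2,0,0,0,-2,-0.5,2,0,0,0,-2,-0.5,2,0,0,0]' --jaw 25

```text
time_s: 28.12
position: [563.0, 377.6, 47.3]
ee_rot: [[0.43, 0.903, -0.0], [0.903, -0.43, -0.0], [-0.0, -0.0, -1.0]]
force: [-0.5, 0.3, 0.3]
width: 0.295
```

jog_arm --steps '[-0.7,-10.8,0,0,0,-0.12,-2.6,-21.4,0,0,0,-0.24,-5.8,-31.7,0,0,0,-0.36,-10.2,-41.6,0,0,0,-0.48,-15.7,-50.8,0,0,0,-0.6]'

```text
time_s: 28.53
position: [511.2, 385.4, 47.7]
ee_rot: [[-0.162, 0.987, 0.002], [0.987, 0.162, 0.0], [-0.0, 0.002, -1.0]]
force: [2.4, -0.5, 1.7]
width: 0.294
```

jog_arm --steps '[-0.7,-10.8,0,0,0,-0.12,-2.6,-21.4,0,0,0,-0.24,-5.8,-31.7,0,0,0,-0.36,-10.2,-41.6,0,0,0,-0.48,-15.7,-50.8,0,0,0,-0.6]'

```text
time_s: 28.95
position: [463.7, 362.5, 48.0]
ee_rot: [[-0.691, 0.723, 0.003], [0.723, 0.691, 0.002], [-0.001, 0.004, -1.0]]
force: [1.7, 0.9, -0.8]
width: 0.296
```

Run:
```python
from plan import *
o=arm.get_obs(); h=rw(0,120.5); d=o['position'][:2]-h; print('r',np.hypot(*d),'a',np.arctan2(d@RY,-(d@RX)),'yaw a',np.radians(83.2)-np.arctan2(o['ee_rot'][1,1],o['ee_rot'][0,1]),o['position'],o['force'])
```

```text
r 91.76459040826063 a 0.6950775195122818 yaw a 0.6897341232535598 [463.74648179 362.45368448  47.95962354] [ 1.6829488   0.91679481 -0.80676828]
```

jog_arm --steps '[-0.7,-10.8,0,0,0,-0.12,-2.6,-21.4,0,0,0,-0.24,-5.8,-31.7,0,0,0,-0.36,-10.2,-41.6,0,0,0,-0.48,-15.7,-50.8,0,0,0,-0.6]'

```text
time_s: 29.37
position: [437.4, 316.4, 48.1]
ee_rot: [[-0.978, 0.207, 0.003], [0.207, 0.978, 0.002], [-0.002, 0.003, -1.0]]
force: [1.7, 1.8, 0.7]
width: 0.291
```

jog_arm --steps '[0,-5.4,0,0,0,-0.06,0,-9,0,0,0,-0.1,0,-10,0,0,0,-0.11,0,-10,0,0,0,-0.11,0,-10,0,0,0,-0.11]'

```text
time_s: 29.78
position: [434.7, 306.1, 47.6]
ee_rot: [[-0.994, 0.106, 0.001], [0.106, 0.994, 0.0], [-0.0, 0.0, -1.0]]
force: [0.5, 1.1, -0.5]
width: 0.294
```

```bash
cat > ang.py <<'E'
from plan import *
o=arm.get_obs(); h=rw(0,120.5); d=o['position'][:2]-h; print('r',np.hypot(*d),'a',np.arctan2(d@RY,-(d@RX)),o['position'],o['force'])
E
python3 ang.py
python3 - <<'E'
from h import *
save('wrist','w21.png')
E
```

```text
r 92.66912640835622 a -0.0067352723847727905 [434.67861762 306.10473063  47.61399869] [ 0.48578714  1.06238599 -0.53688069]
```

View pics/w21.png

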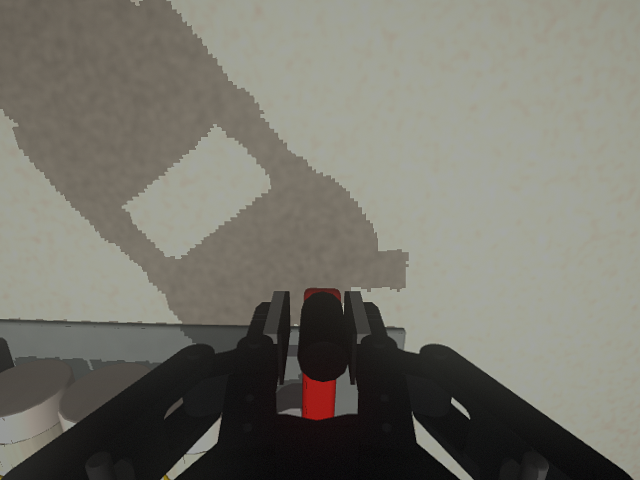

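The knob lags against the +y pad by about 2.5 mm. I'll push 4 mm more to seat the lock.

jog_arm --steps '[0,-2,0,0,0,-0.02,0,-4,0,0,0,-0.04,0,-4.5,0,0,0,-0.05,0,-4.5,0,0,0,-0.05,0,-4.5,0,0,0,-0.05]'

```text
time_s: 30.25
position: [434.0, 301.4, 47.4]
ee_rot: [[-0.998, 0.055, 0.0], [0.055, 0.998, 0.0], [-0.0, 0.0, -1.0]]
force: [0.9, 1.8, 0.5]
width: 0.294
```

```bash
python3 ang.py
```

```text
r 92.8927337116323 a -0.05812109801404973 [434.04524236 301.37460938  47.42174566] [0.8748701  1.80466862 0.47028759]
```

jog_arm --steps '[0,1.5,-10,0,0,0,0,1.5,-40,0,0,0,0,1.5,-80,0,0,0,0,1.5,-100,0,0,0,0,1.5,-100,0,0,0]' --jaw 40

```text
time_s: 30.67
position: [437.2, 304.7, 153.3]
ee_rot: [[-0.998, 0.055, 0.008], [0.055, 0.998, 0.005], [-0.008, 0.005, -1.0]]
force: [1.4, 0.4, -0.1]
width: 0.473
```

```bash
python3 plan.py w 591.8 -114.8 140 -19.7
python3 - <<'E'
from h import *
c=save('wrist','w22.png'); save('top','top22.png')
im=np.load('pics/top22.png.npz')['image'][230:350,120:300,::-1]; cv2.imwrite('pics/crop22.png',cv2.resize(im,None,fx=4,fy=4,interpolation=cv2.INTER_CUBIC))
E
```

```text
shift [-177.2 -410.5   12.7] rot [1.10e-02 1.00e-03 1.86e+00] dist 447.0 rows 14.9 t 30.67
pos [437.2 304.7 153.3] yaw 86.87 F [ 1.4  0.4 -0.1] w 40.4
```

View pics/w22.png

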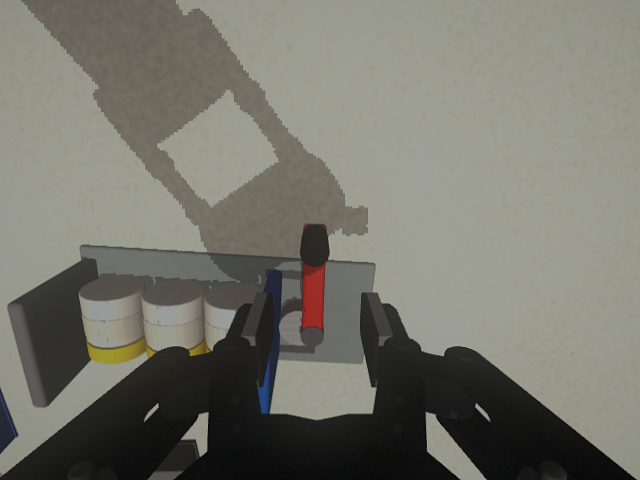

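View pics/crop22.png

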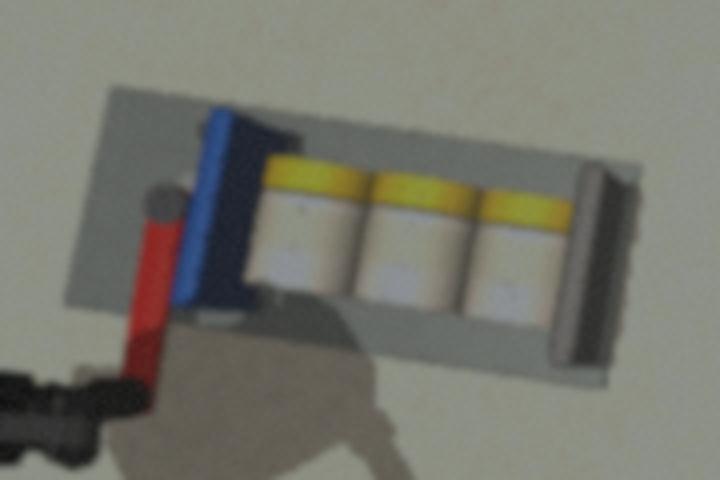

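The fence is back at its closed pixel position and the row is straight. Checking the row numerically, then on to pot 4.

```bash
cat > rackpots.py <<'E'
import sys
from meas import *
from plan import O,RX,RY
c=np.load('pics/'+sys.argv[1]+'.npz'); P=cloud(c); H,S,V=masks(c)
X=(P[...,:2]-O)@RX; Y=(P[...,:2]-O)@RY
z0=float(sys.argv[2]) if len(sys.argv)>2 else 32
lst=[-52,0,52] if z0<40 else ([-26,26] if z0<90 else [0])
for yc in lst:
    m=(abs(Y-yc)<18)&(abs(X)<45)&(P[...,2]>z0+12)&(P[...,2]<z0+32)&(V>60)&~((H>95)&(H<130)&(S>110))
    m=cv2.erode(m.astype(np.uint8),np.ones((3,3)))>0
    if m.sum()<30: print(yc,'none'); continue
    r=fitpot(P[m],th0=-.12); p=r[0][:2]-O; print(yc,'rack x %.1f y %.1f z %.1f dth %.1f len %.1f ok %.2f n %d'%(p@RX,p@RY,r[0][2],r[1]+6.8,r[2],r[3],m.sum()))
E
python3 rackpots.py top22.png
```

```text
-52 rack x -1.0 y -50.5 z 31.1 dth -0.7 len 54.8 ok 0.96 n 491
0 rack x -0.4 y 1.8 z 31.1 dth -0.5 len 54.6 ok 0.98 n 487
52 rack x -0.6 y 54.0 z 31.2 dth -1.4 len 54.8 ok 0.96 n 457
```

jog_arm --steps '[0,-41,0,0,0,0.12,0,-82,0,0,0,0.24,-5,-120,0,0,0,0.36,-10,-160,0,0,0,0.48,-15,-200,0,0,0,0.6]' --jaw 85

```text
time_s: 31.18
position: [435.2, 100.5, 145.3]
ee_rot: [[-0.79, 0.613, -0.005], [0.613, 0.79, -0.001], [0.004, -0.004, -1.0]]
force: [1.4, -0.0, -0.3]
width: 0.991
```

```bash
python3 plan.py w 591.8 -114.8 140 -19.7
```

```text
shift [-255.7  -74.2    4.6] rot [-5.6000e-03 -7.0000e-04  1.2551e+00] dist 266.0 rows 10.0 t 31.18
pos [435.2 100.5 145.3] yaw 52.21 F [ 1.4 -0.  -0.3] w 84.7
```

Top camera reads the row +1.7 mm in y. I'll view it with the wrist camera now, empty-handed, to fix the nest offset.

```bash
python3 plan.py r 0 -75 170 -6.8
```

```text
world [503.6 101.6]
shift [-53.3  42.7 -25.1] rot [-0.0054 -0.0012  1.03  ] dist 73.0 rows 8.2 t 31.18
pos [435.2 100.5 145.3] yaw 52.21 F [ 1.4 -0.  -0.3] w 84.7
```

jog_arm --steps '[-11,9,-10,0,0,0.12,-22,18,-20,0,0,0.24,-33,26,-25,0,0,0.36,-44,35,-25,0,0,0.48,-53,42,-25,0,0,0.6]'

```text
time_s: 31.6
position: [504.8, 102.7, 170.7]
ee_rot: [[-0.304, 0.953, -0.004], [0.953, 0.304, -0.001], [0.001, -0.004, -1.0]]
force: [-0.3, -0.1, -0.1]
width: 0.992
```

jog_arm --steps '[0,0,0,0,0,0.12,0,0,0,0,0,0.24,0,0,0,0,0,0.36,0,0,0,0,0,0.43,0,0,0,0,0,0.43]'

```text
time_s: 32.02
position: [503.3, 103.0, 169.9]
ee_rot: [[0.115, 0.993, -0.006], [0.993, -0.115, -0.001], [-0.002, -0.006, -1.0]]
force: [-0.1, -0.1, -0.4]
width: 0.993
```

jog_arm --steps '[0,0,0,0,0,0,0,0,0,0,0,0,0,0,0,0,0,0,0,0,0,0,0,0,0,0,0,0,0,0]'

```text
time_s: 32.43
position: [505.5, 103.3, 172.3]
ee_rot: [[0.113, 0.994, -0.0], [0.994, -0.113, -0.0], [-0.0, -0.0, -1.0]]
force: [-0.1, -0.6, 0.5]
width: 0.995
```

```bash
python3 plan.py r 0 -75 170 -6.8
python3 - <<'E'
from h import *
save('wrist','w23.png')
E
python3 rackpots.py w23.png; python3 stripe.py w23.png
```

```text
world [503.6 101.6]
shift [-1.9 -1.7  2.3] rot [-0.0002  0.0001  0.0052] dist 3.0 rows 0.1 t 32.43
pos [505.5 103.3 172.3] yaw -6.5 F [-0.1 -0.6  0.5] w 85.0
-52 rack x 0.1 y -50.4 z 31.5 dth -0.2 len 56.8 ok 1.00 n 2969
0 rack x 0.9 y 1.7 z 31.4 dth -0.4 len 57.3 ok 1.00 n 3742
52 rack x 0.9 y 53.5 z 31.5 dth -0.6 len 57.0 ok 1.00 n 4363
stripe rack x at y=0: 27.04 slope deg -0.1 y range 32.6 86.2 x span [18.7 35.3]
stripe rack x at y=0: 27.19 slope deg -0.58 y range -26.6 28.7 x span [18.9 35.5]
stripe rack x at y=0: 25.73 slope deg -0.53 y range -84.5 -28.4 x span [18.2 34.6]
```

View pics/w23.png

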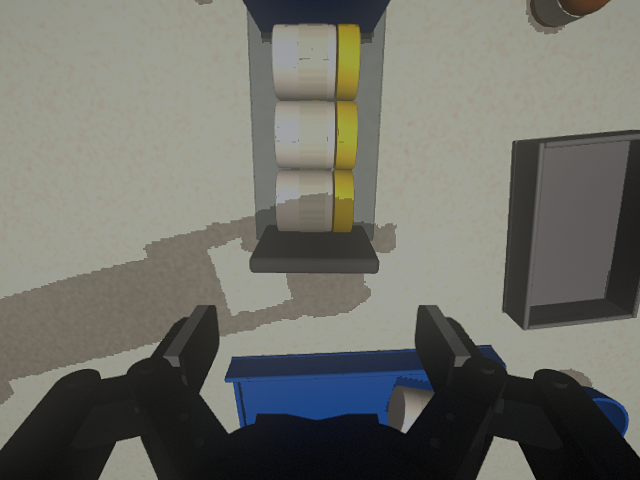

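```bash
sed -i 's/O=np.array(\[512.5,176.1\]); A=np.radians(-6.8)/O=np.array([512.7,177.4]); A=np.radians(-7.1)/' plan.py; python3 rackpots.py w23.png|head -3;  python3 plan.py w 591.8 -115.2 130 -19.7
```

```text
-52 rack x 0.4 y -51.7 z 31.5 dth -0.1 len 56.8 ok 1.00 n 3037
0 rack x 0.9 y 0.3 z 31.4 dth -0.2 len 57.3 ok 1.00 n 3731
52 rack x 0.6 y 52.0 z 31.5 dth -0.4 len 57.0 ok 1.00 n 4342
shift [-207.3  110.5   42.4] rot [-1.000e-04  0.000e+00  2.302e-01] dist 239.0 rows 5.7 t 32.48
pos [505.5 103.3 172.4] yaw -6.51 F [ 1.3 -0.4  0.9] w 84.8
```

jog_arm --steps '[-34,18,0,0,0,0.05,-68,36,0,0,0,0.1,-102,54,10,0,0,0.15,-136,72,20,0,0,0.2,-170,90,30,0,0,0.23]'

```text
time_s: 32.9
position: [576.5, -77.4, 142.5]
ee_rot: [[0.339, 0.941, 0.001], [0.941, -0.339, -0.0], [0.0, 0.001, -1.0]]
force: [0.1, -0.0, -0.0]
width: 0.996
```

jog_arm --steps '[-35,14,20,0,0,0,-41,12,40,0,0,0,-41,12,40,0,0,0,-41,12,40,0,0,0,-41,12,40,0,0,0]'

```text
time_s: 33.32
position: [573.5, -117.7, 103.0]
ee_rot: [[0.337, 0.942, 0.001], [0.942, -0.337, 0.0], [0.0, 0.0, -1.0]]
force: [0.3, 0.1, -0.2]
width: 0.998
```

jog_arm --steps '[0,0,0,0,0,0,0,0,0,0,0,0,0,0,0,0,0,0,0,0,0,0,0,0]'

```text
time_s: 33.65
position: [573.8, -117.8, 103.4]
ee_rot: [[0.336, 0.942, 0.002], [0.942, -0.336, -0.0], [0.0, 0.002, -1.0]]
force: [-0.5, -0.2, 1.3]
width: 0.995
```

```bash
python3 look.py w24.png 32 62; python3 plan.py w 591.8 -115.2 25 -19.7
```

```text
k (480, 640, 3)
pot [701.4 -13.4  13.9] th 164.5 len 32.4 ok 1.0 351
pot [ 728.3 -122.4   15.9] th 42.7 len 50.1 ok 0.68 434
pot [ 593.2 -115.1   28.4] th -19.3 len 55.6 ok 0.99 6003
pot [ 598.2 -214.3   28.6] th 11.3 len 50.3 ok 0.98 3414
shift [ 8.6 16.1 78.1] rot [ 0.0012 -0.0001  0.0009] dist 80.0 rows 1.9 t 33.7
pos [ 573.6 -117.9  103.1] yaw -19.65 F [0.1 0.2 0.5] w 85.2
```

jog_arm --steps '[9,16.5,0,0,0,0,9,16.5,15,0,0,0,9,16.5,40,0,0,0,9,16.5,70,0,0,0,9,16.5,79,0,0,0]'

```text
time_s: 34.12
position: [588.6, -114.5, 19.6]
ee_rot: [[0.337, 0.942, -0.007], [0.942, -0.337, 0.002], [-0.001, -0.007, -1.0]]
force: [-1.6, -0.9, -0.5]
width: 0.997
```

jog_arm --steps '[0,0,0,0,0,0,0,0,0,0,0,0,0,0,0,0,0,0,0,0,0,0,0,0]'

```text
time_s: 34.45
position: [593.5, -116.0, 25.4]
ee_rot: [[0.337, 0.941, 0.004], [0.941, -0.337, -0.001], [0.0, 0.004, -1.0]]
force: [0.1, 0.1, 0.4]
width: 0.992
```

```bash
python3 plan.py w 592.5 -115.3 25 -19.5
```

```text
shift [ 0.4 -1.2  0.4] rot [ 0.0038 -0.0003 -0.0037] dist 1.0 rows 0.0 t 34.45
pos [ 593.5 -116.    25.4] yaw -19.71 F [0.1 0.1 0.4] w 84.8
```

jog_arm --steps '[0,0,0,0,0,0,0,0,0,0,0,0,0,0,0,0,0,0,0,0,0,0,0,0,0,0,0,0,0,0]' --jaw 50 --grip_force 50

```text
time_s: 34.87
position: [592.7, -115.9, 24.9]
ee_rot: [[0.337, 0.941, 0.002], [0.941, -0.337, -0.001], [0.0, 0.002, -1.0]]
force: [-2.1, 0.7, 6.9]
width: 0.689
```

jog_arm --steps '[0,0,-1,0,0,0,0,0,-25,0,0,0,0,0,-65,0,0,0,0,0,-105,0,0,0,0,0,-145,0,0,0]' --grip_force 60

```text
time_s: 35.28
position: [590.4, -115.2, 168.4]
ee_rot: [[0.337, 0.941, -0.003], [0.941, -0.337, 0.001], [-0.0, -0.003, -1.0]]
force: [0.9, 0.2, -1.4]
width: 0.687
```

```bash
python3 plan.py r 0 -26 150 -7.1;  python3 look.py w25.png 50 230
```

```text
world [509.5 151.6]
shift [ 223.9 -166.1   18.9] rot [-3.100e-03 -1.000e-04 -2.201e-01] dist 279.0 rows 6.7 t 35.28
pos [ 590.4 -115.2  168.4] yaw -19.71 F [ 0.9  0.2 -1.4] w 58.7
k (480, 640, 3)
pot [ 591.2 -114.7  172.1] th -19.4 len 56.8 ok 0.96 15102
```

jog_arm --steps '[32,-23.5,0,0,0,0,64,-47,0,0,0,0,96,-70.5,0,0,0,0,128,-94,0,0,0,0,160,-118,0,0,0,0]'

```text
time_s: 35.75
position: [533.3, 76.2, 167.7]
ee_rot: [[0.338, 0.941, -0.001], [0.941, -0.338, 0.0], [-0.0, -0.001, -1.0]]
force: [0.7, 0.3, -0.7]
width: 0.688
```

jog_arm --steps '[32,-24,0,0,0,-0.1,62,-47,0,0,0,-0.2,62,-47,0,0,0,-0.22,62,-47,0,0,0,-0.22,62,-47,0,0,0,-0.22]'

```text
time_s: 36.17
position: [510.9, 149.0, 167.9]
ee_rot: [[0.124, 0.992, -0.0], [0.992, -0.124, -0.001], [-0.001, -0.0, -1.0]]
force: [-0.5, 0.0, -1.4]
width: 0.688
```

jog_arm --steps '[0,0,0,0,0,0,0,0,0,0,0,0,0,0,0,0,0,0,0,0,0,0,0,0]'

```text
time_s: 36.5
position: [511.6, 148.1, 168.3]
ee_rot: [[0.126, 0.992, -0.0], [0.992, -0.126, -0.0], [-0.0, -0.0, -1.0]]
force: [0.1, 0.8, -0.7]
width: 0.692
```

```bash
python3 plan.py r 0 -26 90 -7.1;  python3 look.py w26.png 100 230
```

```text
world [509.5 151.6]
shift [ 3.2 -2.5 78.3] rot [-0.0001  0.0001 -0.0022] dist 78.0 rows 1.9 t 36.5
pos [511.6 148.1 168.3] yaw -7.23 F [ 0.1  0.8 -0.7] w 59.1
k (480, 640, 3)
pot [512.3 148.6 171.9] th -7.0 len 56.1 ok 0.99 14596
```

View pics/w26.png

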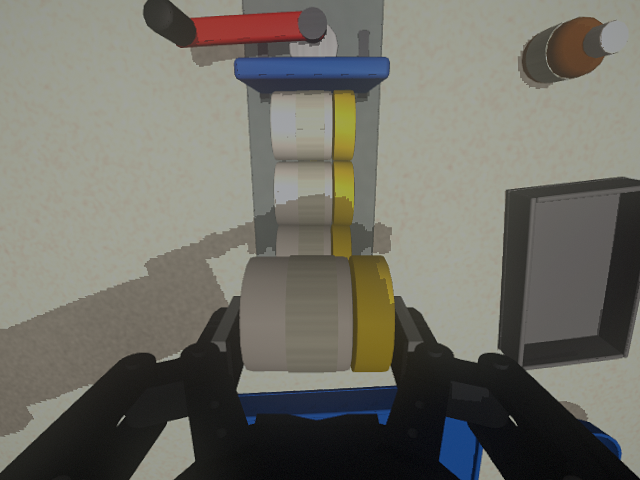

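jog_arm --steps '[3,-2.5,15,0,0,0,3,-2.5,40,0,0,0,3,-2.5,70,0,0,0,3,-2.5,81,0,0,0,3,-2.5,81,0,0,0]'

```text
time_s: 36.97
position: [505.9, 151.3, 84.0]
ee_rot: [[0.124, 0.992, -0.008], [0.992, -0.124, -0.002], [-0.003, -0.008, -1.0]]
force: [-1.2, -1.0, -2.2]
width: 0.691
```

jog_arm --steps '[0,0,0,0,0,0,0,0,0,0,0,0,0,0,0,0,0,0,0,0,0,0,0,0,0,0,0,0,0,0]'

```text
time_s: 37.38
position: [510.1, 152.6, 88.7]
ee_rot: [[0.124, 0.992, 0.002], [0.992, -0.124, 0.001], [0.001, 0.002, -1.0]]
force: [-0.4, -0.1, -1.6]
width: 0.69
```

jog_arm --steps '[0,0,0,0,0,0,0,0,0,0,0,0]'

```text
time_s: 37.55
position: [509.4, 152.5, 87.9]
ee_rot: [[0.124, 0.992, 0.001], [0.992, -0.124, 0.0], [0.0, 0.001, -1.0]]
force: [0.1, -0.5, -1.3]
width: 0.688
```

```bash
python3 plan.py r 0 -26.2 74 -7.1
```

```text
world [509.5 151.4]
shift [-1.1  0.2 13.9] rot [ 0.0009 -0.0003 -0.    ] dist 14.0 rows 0.3 t 37.55
pos [509.4 152.5  87.9] yaw -7.1 F [ 0.1 -0.5 -1.3] w 58.8
```

jog_arm --steps '[-1,0.3,4,0,0,0,-1,0.3,8,0,0,0,-1,0.3,12,0,0,0,-1,0.3,14,0,0,0,-1,0.3,14,0,0,0]'

```text
time_s: 37.97
position: [509.0, 151.2, 73.1]
ee_rot: [[0.124, 0.992, -0.001], [0.992, -0.124, -0.0], [-0.001, -0.001, -1.0]]
force: [-0.2, -1.4, 0.5]
width: 0.696
```

jog_arm --steps '[0,0,0,0,0,0,0,0,0,0,0,0,0,0,0,0,0,0,0,0,0,0,0,0,0,0,0,0,0,0]'

```text
time_s: 38.38
position: [509.2, 151.4, 73.2]
ee_rot: [[0.124, 0.992, -0.0], [0.992, -0.124, 0.0], [0.0, -0.0, -1.0]]
force: [-0.2, 0.5, -0.7]
width: 0.69
```

```bash
python3 plan.py r 0 -26.2 73 -7.1
```

```text
world [509.5 151.4]
shift [0.1 0.2 0.2] rot [-0.0001 -0.     -0.0001] dist 0.0 rows 0.0 t 38.38
pos [509.2 151.4  73.2] yaw -7.11 F [-0.2  0.5 -0.7] w 58.9
```

Near contact at Fz −0.7. I'll go down 0.8 mm to feel for it.

jog_arm --steps '[0,0.2,0.8,0,0,0,0,0.2,0.8,0,0,0,0,0.2,0.8,0,0,0,0,0.2,0.8,0,0,0]'

```text
time_s: 38.72
position: [509.4, 151.3, 73.1]
ee_rot: [[0.124, 0.992, -0.001], [0.992, -0.124, -0.0], [-0.0, -0.001, -1.0]]
force: [-2.9, -1.2, 5.8]
width: 0.689
```

jog_arm --steps '[0,0,-0.6,0,0,0,0,0,-0.6,0,0,0,0,0,-0.6,0,0,0,0,0,-0.6,0,0,0]'

```text
time_s: 39.05
position: [509.8, 151.4, 73.2]
ee_rot: [[0.124, 0.992, 0.001], [0.992, -0.124, 0.0], [0.0, 0.001, -1.0]]
force: [-0.5, -1.0, 0.2]
width: 0.689
```

jog_arm --steps '[0,0,0,0,0,0,0,0,0,0,0,0,0,0,0,0,0,0]' --jaw 70

```text
time_s: 39.3
position: [509.6, 151.4, 73.0]
ee_rot: [[0.124, 0.992, 0.0], [0.992, -0.124, 0.0], [0.0, 0.0, -1.0]]
force: [-0.1, 0.1, -0.3]
width: 0.818
```

jog_arm --steps '[0,0,0,0,0,0,0,0,0,0,0,0,0,0,-15,0,0,0,0,0,-50,0,0,0,0,0,-90,0,0,0]' --jaw 80

```text
time_s: 39.72
position: [506.8, 150.8, 161.3]
ee_rot: [[0.124, 0.992, -0.007], [0.992, -0.124, -0.001], [-0.002, -0.007, -1.0]]
force: [0.8, 0.4, 0.1]
width: 0.934
```

```bash
python3 - <<'E'
from meas import *
save('wrist','w27.png'); c=save('top','top27.png'); pots_top(c)
E
python3 rackpots.py w27.png 77; python3 plan.py w 599 -214.2 150 11.5
```

```text
pot [ 598.7 -213.8   28.1] th 11.7 len 55.4 ok 0.95
pot [ 597.7 -308.3   28. ] th -16.2 len 54.9 ok 0.93
-26 rack x 0.7 y -26.2 z 76.2 dth -0.0 len 57.1 ok 1.00 n 4358
26 none
shift [-353.7  128.3   20.2] rot [ 0.0142 -0.0025 -0.3246] dist 377.0 rows 9.0 t 39.82
pos [515.2 152.6 170.2] yaw -7.1 F [ 1.2 -0.1  1.1] w 80.2
```

View pics/w27.png

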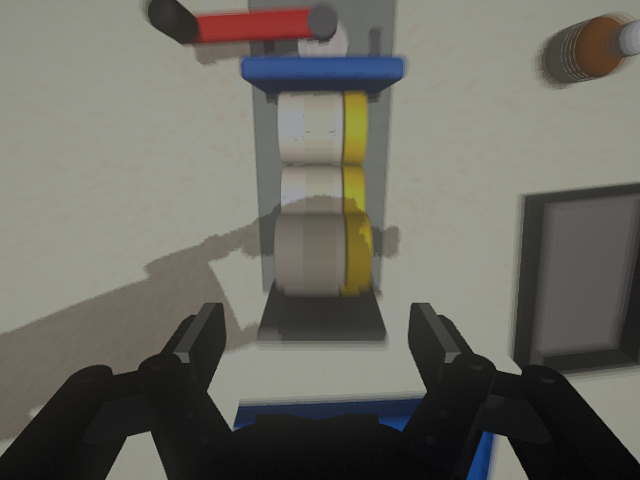

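m1 is saddled at rack (0.7, −26.2, 76). Fifth pot next.

jog_arm --steps '[-38,14,0,0,0,0,-76,28,0,0,0,0,-114,42,0,0,0,0,-152,56,0,0,0,0,-190,70,0,0,0,0]' --jaw 85

```text
time_s: 40.23
position: [555.4, -47.4, 162.8]
ee_rot: [[0.123, 0.992, 0.0], [0.992, -0.123, 0.0], [0.0, 0.0, -1.0]]
force: [1.1, 0.0, 0.0]
width: 0.995
```

jog_arm --steps '[-38,14,15,0,0,-0.1,-76,28,30,0,0,-0.2,-114,42,45,0,0,-0.3,-150,56,60,0,0,-0.325,-164,62,60,0,0,-0.325]'

```text
time_s: 40.65
position: [595.2, -220.0, 99.5]
ee_rot: [[-0.198, 0.98, -0.004], [0.98, 0.198, 0.0], [0.001, -0.003, -1.0]]
force: [-0.2, 1.4, 0.2]
width: 0.994
```

jog_arm --steps '[0,0,0,0,0,0,0,0,0,0,0,0,0,0,0,0,0,0,0,0,0,0,0,0,0,0,0,0,0,0]'

```text
time_s: 41.07
position: [596.7, -214.7, 103.6]
ee_rot: [[-0.201, 0.98, 0.0], [0.98, 0.201, 0.0], [0.0, 0.0, -1.0]]
force: [0.1, 0.9, 0.1]
width: 0.998
```

```bash
python3 look.py w28.png 32 62; python3 plan.py w 599.5 -214.6 25 11.5
```

```text
k (480, 640, 3)
pot [ 694.9 -141.6   29.1] th -90.1 len 38.9 ok 0.88 344
pot [ 600.1 -213.6   28.5] th 11.2 len 55.7 ok 0.98 5973
pot [ 598.9 -309.3   28.5] th -16.4 len 56.6 ok 0.98 4403
shift [-0.3  2.6 78.7] rot [0.0004 0.0001 0.0021] dist 79.0 rows 1.9 t 41.12
pos [ 596.8 -214.9  103.7] yaw 11.62 F [-0.4 -0.1  0.4] w 85.3
```

jog_arm --steps '[0,2.5,25,0,0,0,0,2.5,50,0,0,0,0,2.5,75,0,0,0,0,2.5,79,0,0,0,0,2.5,79,0,0,0]'

```text
time_s: 41.53
position: [597.2, -214.1, 22.2]
ee_rot: [[-0.201, 0.98, -0.005], [0.98, 0.201, 0.002], [0.003, -0.004, -1.0]]
force: [0.0, 0.2, 0.9]
width: 0.996
```

jog_arm --steps '[0,0,0,0,0,0,0,0,0,0,0,0,0,0,0,0,0,0,0,0,0,0,0,0]'

```text
time_s: 41.87
position: [600.5, -216.3, 26.0]
ee_rot: [[-0.2, 0.98, 0.003], [0.98, 0.2, -0.001], [-0.002, 0.003, -1.0]]
force: [0.7, 0.2, -0.2]
width: 0.997
```

```bash
python3 plan.py w 599.5 -214.2 25 11.5
```

```text
shift [ 2.2 -0.5  1. ] rot [0.0025 0.0018 0.0003] dist 3.0 rows 0.1 t 41.87
pos [ 600.5 -216.3   26. ] yaw 11.52 F [ 0.7  0.2 -0.2] w 85.2
```

jog_arm --steps '[1.7,0,0.4,0,0,0,1.7,0,0.4,0,0,0,1.7,0,0.4,0,0,0,1.7,0,0.4,0,0,0,1.7,0,0.4,0,0,0]' --jaw 50 --grip_force 50

```text
time_s: 42.28
position: [599.4, -214.3, 24.6]
ee_rot: [[-0.2, 0.98, 0.001], [0.98, 0.2, -0.0], [-0.001, 0.001, -1.0]]
force: [0.0, 0.6, 6.0]
width: 0.692
```

jog_arm --steps '[0,0,-1,0,0,0,0,0,-25,0,0,0,0,0,-65,0,0,0,0,0,-105,0,0,0,0,0,-145,0,0,0]' --grip_force 60

```text
time_s: 42.7
position: [597.4, -213.6, 168.3]
ee_rot: [[-0.2, 0.98, -0.003], [0.98, 0.2, 0.001], [0.002, -0.003, -1.0]]
force: [0.2, 0.5, -1.2]
width: 0.692
```

```bash
python3 plan.py r 0 26 165 -7.1;  python3 look.py w29.png 50 230
```

```text
world [515.9 203.2]
shift [424.6   3.3   4.2] rot [-0.0033 -0.0016  0.3249] dist 425.0 rows 10.2 t 42.7
pos [ 597.4 -213.6  168.3] yaw 11.51 F [ 0.2  0.5 -1.2] w 59.1
k (480, 640, 3)
pot [ 598.1 -213.4  172.3] th 11.6 len 57.3 ok 0.95 15919
```

jog_arm --steps '[41,0.3,0,0,0,0,82,0.6,0,0,0,0,123,1,0,0,0,0,164,1.3,0,0,0,0,205,1.6,0,0,0,0]'

```text
time_s: 43.17
position: [558.0, -11.4, 167.7]
ee_rot: [[-0.199, 0.98, -0.001], [0.98, 0.199, 0.0], [0.001, -0.001, -1.0]]
force: [1.6, 0.5, -0.7]
width: 0.688
```

jog_arm --steps '[41,0.3,0,0,0,0.1,82,0.6,0,0,0,0.2,123,1,0,0,0,0.3,164,1.3,0,0,0,0.325,205,1.6,0,0,0,0.325]'

```text
time_s: 43.58
position: [518.7, 189.9, 167.8]
ee_rot: [[0.125, 0.992, -0.001], [0.992, -0.125, -0.0], [-0.001, -0.001, -1.0]]
force: [0.9, 0.0, -0.9]
width: 0.69
```

jog_arm --steps '[14,-2,0,0,0,0,14,-2,0,0,0,0,14,-2,0,0,0,0,14,-2,0,0,0,0,14,-2,0,0,0,0]'

```text
time_s: 44.0
position: [519.9, 200.9, 168.3]
ee_rot: [[0.125, 0.992, -0.001], [0.992, -0.125, -0.001], [-0.001, -0.001, -1.0]]
force: [0.2, 0.4, -1.7]
width: 0.69
```

```bash
python3 plan.py r 0 25.9 87 -7.1;  python3 look.py w30.png 120 230
```

```text
world [515.9 203.1]
shift [ 1.7 -4.2 81.3] rot [-0.0007  0.0009 -0.0017] dist 81.0 rows 2.0 t 44.0
pos [519.9 200.9 168.3] yaw -7.2 F [ 0.2  0.4 -1.7] w 58.9
k (480, 640, 3)
pot [520.6 201.  172.2] th -7.0 len 56.2 ok 0.98 14849
```

View pics/w30.png

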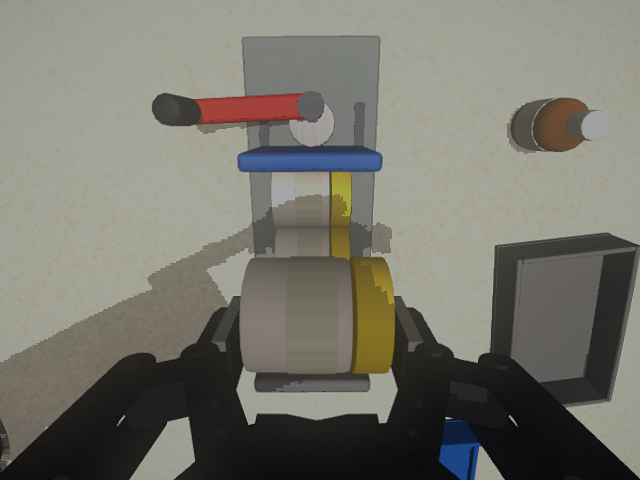

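jog_arm --steps '[2.2,-4,15,0,0,0,2.2,-4,40,0,0,0,2.2,-4,65,0,0,0,2.2,-4,80,0,0,0,2.2,-4,80,0,0,0]'

```text
time_s: 44.47
position: [513.1, 202.7, 84.9]
ee_rot: [[0.126, 0.992, -0.008], [0.992, -0.126, -0.003], [-0.004, -0.007, -1.0]]
force: [-0.9, -0.6, -0.9]
width: 0.692
```

jog_arm --steps '[0,0,0,0,0,0,0,0,0,0,0,0,0,0,0,0,0,0,0,0,0,0,0,0,0,0,0,0,0,0]'

```text
time_s: 44.88
position: [517.1, 205.3, 90.1]
ee_rot: [[0.124, 0.992, 0.002], [0.992, -0.124, 0.001], [0.001, 0.002, -1.0]]
force: [-0.1, -0.6, -1.1]
width: 0.691
```

jog_arm --steps '[0,0,0,0,0,0,0,0,0,0,0,0]'

```text
time_s: 45.05
position: [516.4, 205.3, 89.3]
ee_rot: [[0.124, 0.992, 0.001], [0.992, -0.124, 0.0], [0.0, 0.001, -1.0]]
force: [0.3, 0.1, -1.1]
width: 0.69
```

```bash
python3 plan.py r 0 26.3 73.2 -7.1
```

```text
world [516.  203.5]
shift [-1.8 -0.2 16.1] rot [ 0.0008 -0.0003  0.0001] dist 16.0 rows 0.4 t 45.05
pos [516.4 205.3  89.3] yaw -7.09 F [ 0.3  0.1 -1.1] w 58.9
```

jog_arm --steps '[-1.6,0,4,0,0,0,-1.6,0,8,0,0,0,-1.6,0,12,0,0,0,-1.6,0,16,0,0,0,-1.6,0,16,0,0,0]'

```text
time_s: 45.47
position: [515.9, 203.3, 72.8]
ee_rot: [[0.123, 0.992, -0.001], [0.992, -0.123, -0.001], [-0.001, -0.001, -1.0]]
force: [-1.3, -1.5, 2.9]
width: 0.691
```

jog_arm --steps '[0,0,0,0,0,0,0,0,0,0,0,0,0,0,0,0,0,0,0,0,0,0,0,0,0,0,0,0,0,0]'

```text
time_s: 45.88
position: [515.8, 203.3, 72.8]
ee_rot: [[0.124, 0.992, -0.0], [0.992, -0.124, -0.0], [-0.0, -0.0, -1.0]]
force: [-1.5, -1.5, 3.0]
width: 0.685
```

```bash
python3 plan.py r 0 26.3 73 -7.1; python3 look.py w31.png 95 230
```

```text
world [516.  203.5]
shift [ 0.2  0.1 -0.2] rot [-0.0002  0.0004  0.    ] dist 0.0 rows 0.0 t 45.88
pos [515.8 203.3  72.8] yaw -7.1 F [-1.5 -1.5  3. ] w 58.5
k (480, 640, 3)
pot [516.4 203.7  76.7] th -6.8 len 56.3 ok 1.0 10098
pot [503.6 166.7  71.3] th 189.8 len 39.0 ok 1.0 445
```

Light contact of about 3 N. Releasing.

jog_arm --steps '[0,0,-0.3,0,0,0,0,0,-0.3,0,0,0,0,0,-0.3,0,0,0]'

```text
time_s: 46.18
position: [515.8, 203.4, 72.8]
ee_rot: [[0.124, 0.992, -0.0], [0.992, -0.124, -0.0], [-0.0, -0.0, -1.0]]
force: [-0.2, -1.0, 0.9]
width: 0.694
```

jog_arm --steps '[0,0,0,0,0,0,0,0,0,0,0,0,0,0,0,0,0,0]' --jaw 70

```text
time_s: 46.43
position: [516.2, 203.8, 73.0]
ee_rot: [[0.124, 0.992, 0.001], [0.992, -0.124, 0.001], [0.001, 0.0, -1.0]]
force: [-0.5, -0.2, 0.3]
width: 0.817
```

jog_arm --steps '[0,0,0,0,0,0,0,0,0,0,0,0,0,0,-15,0,0,0,0,0,-50,0,0,0,0,0,-90,0,0,0]' --jaw 80

```text
time_s: 46.85
position: [513.3, 202.7, 161.1]
ee_rot: [[0.124, 0.992, -0.007], [0.992, -0.124, -0.002], [-0.003, -0.007, -1.0]]
force: [0.9, -0.1, 0.4]
width: 0.936
```

```bash
python3 - <<'E'
from meas import *
save('wrist','w32.png'); c=save('top','top32.png'); pots_top(c)
E
python3 rackpots.py w32.png 77; python3 plan.py w 598.3 -309 150 -16.4
```

```text
pot [ 597.9 -308.4   28.1] th -16.7 len 55.6 ok 0.93
-26 rack x 0.7 y -26.4 z 76.3 dth 0.5 len 57.1 ok 1.00 n 3502
26 rack x 0.3 y 26.2 z 76.5 dth -0.1 len 57.0 ok 0.99 n 4360
shift [-501.   139.5   19.2] rot [ 0.0129 -0.0072  0.1623] dist 520.0 rows 12.5 t 46.95
pos [521.5 205.4 170.4] yaw -7.1 F [2.  0.  0.3] w 80.0
```

View pics/w32.png

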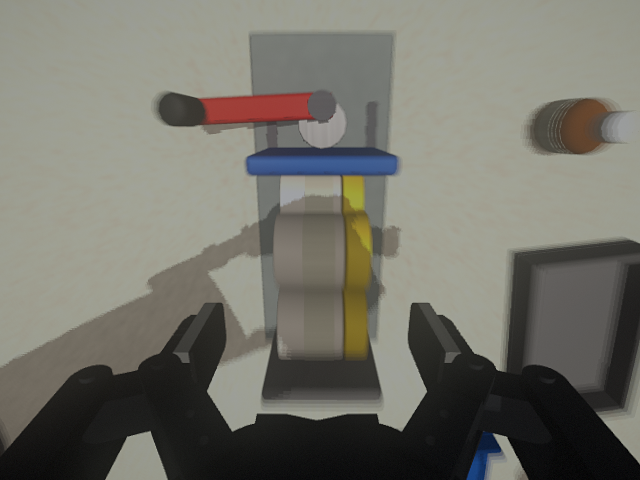

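The second row is complete: y −26.4 and 26.2, z 76. Last pot next.

jog_arm --steps '[-39,11,0,0,0,0,-78,22,0,0,0,0,-117,33,0,0,0,0,-156,44,0,0,0,0,-195,55,0,0,0,0]' --jaw 85

```text
time_s: 47.37
position: [546.3, 1.7, 162.8]
ee_rot: [[0.123, 0.992, 0.0], [0.992, -0.123, 0.0], [0.0, 0.0, -1.0]]
force: [0.6, -0.1, -0.4]
width: 0.996
```

jog_arm --steps '[-39,11,0,0,0,0,-78,22,0,0,0,0,-117,33,0,0,0,0,-156,44,10,0,0,0,-195,55,20,0,0,0]'

```text
time_s: 47.78
position: [577.5, -199.2, 143.3]
ee_rot: [[0.124, 0.992, 0.002], [0.992, -0.124, -0.001], [-0.0, 0.002, -1.0]]
force: [0.0, 0.2, 0.6]
width: 0.999
```

jog_arm --steps '[-39,11,15,0,0,0.08,-78,22,30,0,0,0.16,-111,34,40,0,0,0.162,-111,34,40,0,0,0.162,-111,34,40,0,0,0.162]'

```text
time_s: 48.2
position: [595.7, -313.0, 100.8]
ee_rot: [[0.285, 0.958, -0.002], [0.958, -0.285, 0.002], [0.001, -0.003, -1.0]]
force: [-1.0, 0.3, -1.0]
width: 0.997
```

jog_arm --steps '[0,0,0,0,0,0,0,0,0,0,0,0,0,0,0,0,0,0,0,0,0,0,0,0]'

```text
time_s: 48.53
position: [597.4, -310.0, 104.0]
ee_rot: [[0.28, 0.96, 0.001], [0.96, -0.28, -0.0], [-0.0, 0.001, -1.0]]
force: [-0.2, -0.9, 0.9]
width: 0.995
```

```bash
python3 look.py w33.png 32 62; python3 plan.py w 598.4 -309.2 25 -16.5
```

```text
k (480, 640, 3)
pot [ 600.4 -309.3   28.5] th -16.8 len 55.6 ok 0.99 5975
shift [ 1.2  0.7 79. ] rot [0.001  0.0002 0.0036] dist 79.0 rows 1.9 t 48.58
pos [ 597.3 -310.2  104. ] yaw -16.29 F [ 0.  -0.1  0.3] w 84.8
```

jog_arm --steps '[1,2,25,0,0,0.006,1,2,50,0,0,0.006,1,2,75,0,0,0.006,1,2,79,0,0,0.006,1,2,79,0,0,0.006]'

```text
time_s: 49.0
position: [597.2, -309.1, 22.0]
ee_rot: [[0.287, 0.958, -0.004], [0.958, -0.287, 0.003], [0.001, -0.005, -1.0]]
force: [0.5, -0.7, 0.7]
width: 0.998
```

jog_arm --steps '[0,0,0,0,0,0,0,0,0,0,0,0,0,0,0,0,0,0,0,0,0,0,0,0]'

```text
time_s: 49.33
position: [600.3, -311.7, 26.1]
ee_rot: [[0.288, 0.958, 0.003], [0.958, -0.288, -0.002], [-0.001, 0.003, -1.0]]
force: [-0.1, 0.8, -0.6]
width: 0.999
```

```bash
python3 plan.py w 599.7 -309.8 25 -16.6
```

```text
shift [ 1.6 -1.2  1.1] rot [ 0.0032  0.0008 -0.0023] dist 2.0 rows 0.1 t 49.33
pos [ 600.3 -311.7   26.1] yaw -16.73 F [-0.1  0.8 -0.6] w 85.3
```

jog_arm --steps '[1.3,0,0.4,0,0,0,1.3,0,0.4,0,0,0,1.3,0,0.4,0,0,0,1.3,0,0.4,0,0,0,1.3,0,0.4,0,0,0]' --jaw 50 --grip_force 50

```text
time_s: 49.75
position: [600.0, -310.0, 24.6]
ee_rot: [[0.288, 0.958, 0.001], [0.958, -0.288, -0.001], [-0.0, 0.001, -1.0]]
force: [0.5, 1.6, 4.7]
width: 0.693
```

jog_arm --steps '[0,0,-1,0,0,0,0,0,-25,0,0,0,0,0,-65,0,0,0,0,0,-105,0,0,0,0,0,-145,0,0,0]' --grip_force 60

```text
time_s: 50.17
position: [597.9, -308.9, 167.9]
ee_rot: [[0.288, 0.958, -0.004], [0.958, -0.288, 0.002], [0.001, -0.004, -1.0]]
force: [0.4, 0.6, -1.9]
width: 0.69
```

jog_arm --steps '[0,0,-35,0,0,0,0,0,-35,0,0,0,0,0,-35,0,0,0]'

```text
time_s: 50.42
position: [600.9, -310.6, 206.6]
ee_rot: [[0.288, 0.958, 0.005], [0.958, -0.288, -0.003], [-0.001, 0.005, -1.0]]
force: [-0.3, 0.0, -1.6]
width: 0.689
```

```bash
python3 plan.py r 0 0 200 -7.1;  python3 look.py w34.png 50 260
```

```text
world [512.7 177.4]
shift [ 442.  -225.     4.8] rot [ 0.0053  0.0019 -0.1681] dist 496.0 rows 11.9 t 50.42
pos [ 600.9 -310.6  206.6] yaw -16.73 F [-0.3  0.  -1.6] w 58.8
k (480, 640, 3)
pot [ 601.5 -310.4  210.5] th -16.6 len 56.7 ok 0.96 15656
```

jog_arm --steps '[36,-18.4,0,0,0,0,72,-36.8,0,0,0,0,108,-55,0,0,0,0,144,-73.5,0,0,0,0,180,-92,0,0,0,0]'

```text
time_s: 50.88
position: [559.8, -108.6, 199.6]
ee_rot: [[0.289, 0.957, -0.007], [0.957, -0.289, 0.002], [-0.0, -0.007, -1.0]]
force: [0.3, 0.2, -0.9]
width: 0.691
```

jog_arm --steps '[36,-18.4,0,0,0,0,72,-36.8,0,0,0,0,108,-55,0,0,0,0,144,-73.5,0,0,0,0,180,-92,0,0,0,0]'

```text
time_s: 51.3
position: [523.5, 89.5, 200.1]
ee_rot: [[0.288, 0.958, -0.007], [0.958, -0.288, -0.001], [-0.003, -0.006, -1.0]]
force: [1.1, -0.2, -2.3]
width: 0.692
```

jog_arm --steps '[36,-18,0,0,0,-0.08,72,-36,0,0,0,-0.16,82,-41,0,0,0,-0.168,82,-41,0,0,0,-0.168,82,-41,0,0,0,-0.168]'

```text
time_s: 51.72
position: [509.3, 178.1, 201.0]
ee_rot: [[0.122, 0.992, -0.005], [0.993, -0.122, -0.002], [-0.003, -0.005, -1.0]]
force: [0.9, -0.8, -2.5]
width: 0.69
```

jog_arm --steps '[0,0,0,0,0,0,0,0,0,0,0,0,0,0,0,0,0,0,0,0,0,0,0,0]'

```text
time_s: 52.05
position: [511.5, 177.1, 203.5]
ee_rot: [[0.126, 0.992, -0.0], [0.992, -0.126, -0.0], [-0.0, -0.0, -1.0]]
force: [0.5, 0.5, -1.9]
width: 0.687
```

```bash
python3 plan.py r 0 0 132 -7.1;  python3 look.py w35.png 150 260
```

```text
world [512.7 177.4]
shift [ 0.4  1.2 71.5] rot [-0.0002  0.0003 -0.0022] dist 72.0 rows 1.7 t 52.05
pos [511.5 177.1 203.5] yaw -7.23 F [ 0.5  0.5 -1.9] w 58.7
k (480, 640, 3)
pot [512.1 177.4 207.5] th -7.4 len 56.1 ok 0.98 14471
```

View pics/w35.png

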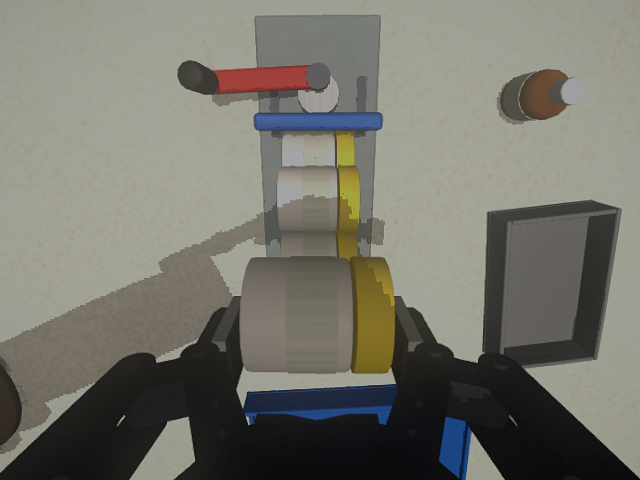

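jog_arm --steps '[0,1,15,0,0,0,0,1,35,0,0,0,0,1,55,0,0,0,0,1,70,0,0,0,0,1,70,0,0,0]'

```text
time_s: 52.52
position: [509.4, 176.9, 130.3]
ee_rot: [[0.125, 0.992, -0.007], [0.992, -0.125, -0.002], [-0.003, -0.007, -1.0]]
force: [-1.2, 0.7, -2.2]
width: 0.693
```

jog_arm --steps '[0,0,0,0,0,0,0,0,0,0,0,0,0,0,0,0,0,0,0,0,0,0,0,0,0,0,0,0,0,0]'

```text
time_s: 52.93
position: [513.0, 178.5, 134.9]
ee_rot: [[0.124, 0.992, 0.002], [0.992, -0.124, 0.001], [0.001, 0.002, -1.0]]
force: [1.0, -0.8, -1.4]
width: 0.691
```

jog_arm --steps '[0,0,0,0,0,0,0,0,0,0,0,0,0,0,0,0,0,0]'

```text
time_s: 53.18
position: [512.3, 178.3, 133.9]
ee_rot: [[0.124, 0.992, 0.0], [0.992, -0.124, 0.0], [0.0, 0.0, -1.0]]
force: [1.4, -0.4, -1.9]
width: 0.69
```

```bash
python3 plan.py r 0 -0.3 118 -7.1
```

```text
world [512.7 177.1]
shift [-1.2  0.5 15.9] rot [ 0.0003 -0.0001 -0.    ] dist 16.0 rows 0.4 t 53.18
pos [512.3 178.3 133.9] yaw -7.1 F [ 1.4 -0.4 -1.9] w 59.0
```

jog_arm --steps '[-1.1,0.5,4,0,0,0,-1.1,0.5,8,0,0,0,-1.1,0.5,12,0,0,0,-1.1,0.5,15.5,0,0,0,-1.1,0.5,15.5,0,0,0]'

```text
time_s: 53.6
position: [512.4, 177.0, 117.7]
ee_rot: [[0.124, 0.992, -0.001], [0.992, -0.124, -0.0], [-0.0, -0.001, -1.0]]
force: [-0.6, -1.5, -0.7]
width: 0.693
```

jog_arm --steps '[0,0,0,0,0,0,0,0,0,0,0,0,0,0,0,0,0,0,0,0,0,0,0,0,0,0,0,0,0,0]'

```text
time_s: 54.02
position: [512.5, 177.1, 118.2]
ee_rot: [[0.124, 0.992, -0.0], [0.992, -0.124, -0.0], [-0.0, -0.0, -1.0]]
force: [0.5, -0.7, -1.5]
width: 0.692
```

```bash
python3 plan.py r 0 -0.3 118 -7.1; python3 look.py w36.png 136 200
```

```text
world [512.7 177.1]
shift [-0.   0.2  0.2] rot [-0.  0. -0.] dist 0.0 rows 0.0 t 54.02
pos [512.5 177.1 118.2] yaw -7.1 F [ 0.5 -0.7 -1.5] w 59.1
k (480, 640, 3)
pot [513.2 177.5 122.1] th -7.1 len 56.2 ok 1.0 10927
```

jog_arm --steps '[0,0,0.8,0,0,0,0,0,0.8,0,0,0,0,0,0.8,0,0,0,0,0,0.8,0,0,0,0,0,0.8,0,0,0]'

```text
time_s: 54.48
position: [512.7, 177.1, 117.6]
ee_rot: [[0.124, 0.992, 0.0], [0.992, -0.124, -0.0], [0.0, 0.0, -1.0]]
force: [-0.7, 0.7, 1.6]
width: 0.69
```

Contact has just begun, so I'll release the last pot.

jog_arm --steps '[0,0,0.1,0,0,0,0,0,0.1,0,0,0,0,0,0.1,0,0,0]' --jaw 68

```text
time_s: 54.73
position: [512.6, 177.2, 117.3]
ee_rot: [[0.124, 0.992, 0.0], [0.992, -0.124, 0.0], [0.0, 0.0, -1.0]]
force: [0.6, 0.3, 0.8]
width: 0.796
```

jog_arm --steps '[0,0,0,0,0,0,0,0,0,0,0,0,0,0,-15,0,0,0,0,0,-50,0,0,0,0,0,-90,0,0,0]' --jaw 80

```text
time_s: 55.15
position: [509.9, 176.4, 205.3]
ee_rot: [[0.124, 0.992, -0.007], [0.992, -0.124, -0.002], [-0.003, -0.007, -1.0]]
force: [0.8, 0.2, 1.1]
width: 0.936
```

```bash
python3 - <<'E'
from meas import *
save('wrist','w37.png')
E
python3 rackpots.py w37.png 122; python3 plan.py w 450 -50 300 -7
```

```text
0 rack x 0.4 y -0.2 z 121.2 dth 0.1 len 57.1 ok 0.99 n 4448
shift [-234.5  -37.2  -85.1] rot [ 0.0107 -0.0043 -0.0017] dist 252.0 rows 6.0 t 55.2
pos [516.8 178.3 216.3] yaw -7.1 F [2.  1.7 4.8] w 79.9
```

jog_arm --steps '[0,0,-40,0,0,0,-20,-10,-75,0,0,0,-60,-20,-75,0,0,0,-100,-30,-75,0,0,0,-140,-40,-75,0,0,0]'

```text
time_s: 55.62
position: [455.5, 42.2, 283.5]
ee_rot: [[0.122, 0.993, 0.003], [0.993, -0.122, -0.0], [0.0, 0.003, -1.0]]
force: [0.7, -2.2, -0.6]
width: 0.938
```

jog_arm --steps '[-40,-10,0,0,0,0,-80,-20,0,0,0,0,-120,-30,0,0,0,0,-150,-40,0,0,0,0,-150,-40,0,0,0,0]'

```text
time_s: 56.03
position: [395.3, -105.1, 282.4]
ee_rot: [[0.13, 0.992, -0.0], [0.992, -0.13, -0.003], [-0.003, -0.0, -1.0]]
force: [0.5, 0.9, -0.1]
width: 0.943
```

jog_arm --steps '[0,0,0,0,0,0,0,0,0,0,0,0,0,0,0,0,0,0,0,0,0,0,0,0,0,0,0,0,0,0]'

```text
time_s: 56.45
position: [397.7, -99.7, 282.2]
ee_rot: [[0.121, 0.993, -0.0], [0.993, -0.121, 0.0], [0.0, -0.0, -1.0]]
force: [-0.1, -0.1, 0.0]
width: 0.937
```

```bash
python3 - <<'E'
from meas import *
save('top','top38.png');save('scene','scene38.png')
for n,b in(('top38',(230,350,120,300)),('scene38',(180,370,345,525))):
    im=np.load(f'pics/{n}.png.npz')['image'][b[0]:b[1],b[2]:b[3],::-1]; cv2.imwrite(f'pics/{n}c.png',cv2.resize(im,None,fx=3,fy=3,interpolation=cv2.INTER_CUBIC))
E
for z in 32 77 122; do python3 rackpots.py top38.png $z; done; python3 plan.py r 0 0 200 -7
```

```text
-52 rack x -0.5 y -52.1 z 31.3 dth -1.8 len 54.7 ok 0.95 n 253
0 none
52 rack x -1.1 y 44.0 z 38.5 dth 0.8 len 54.2 ok 1.00 n 59
-26 rack x -0.3 y -26.1 z 75.8 dth -0.4 len 54.9 ok 0.98 n 303
26 rack x -0.7 y 19.8 z 80.9 dth 0.3 len 54.5 ok 1.00 n 90
0 rack x -0.9 y -0.2 z 120.7 dth -0.3 len 55.3 ok 0.98 n 580
world [512.7 177.4]
shift [289.3  80.5  82.2] rot [-0.0002 -0.0001  0.0001] dist 311.0 rows 7.5 t 56.55
pos [ 397.6 -100.   282.2] yaw -7.0 F [ 0.2  0.4 -1.4] w 79.9
```

View pics/top38c.png

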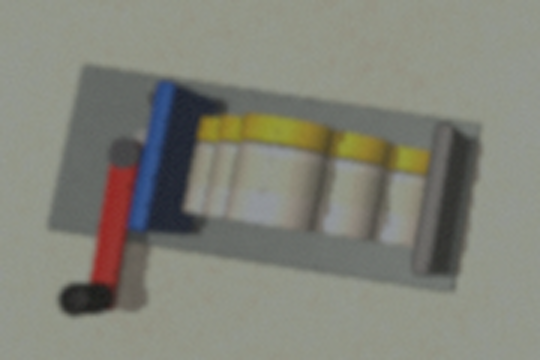

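View pics/scene38.png

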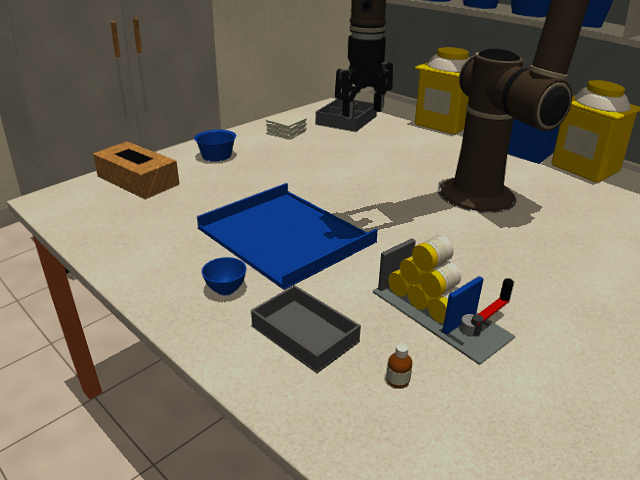

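All six pots form the pyramid. Knob and fence are at their original locked pixels (knob about (145,330), fence top about (175,257)), and the bystanders haven't moved. Handing in.

```bash
python3 -c "
from plant import arm
print(arm.close_job()); print(arm.get_obs()['time_s'])"
```

```text
the job is handed in; nothing more can be done
None
the job is handed in; nothing more can be done
```

All six pots are in the rack as a pyramid, and I handed the job in at about 57 s of the 210 s allowed. I freed the lever, laid three pots on the rack floor and locked the fence against them. Two pots then went into the gaps and the sixth on top.

| Row | Camera | y (mm) | Height z (mm) | Off the stripe in x (mm) | Within (degrees of straight) |
|---|---|---|---|---|---|
| Bottom (after locking) | wrist | −51.7 / 0.3 / 52.0 | 31.5 | up to 0.9 | 0.4 |
| Second | wrist | −26.4 / 26.2 | 76 | up to 0.7 | 0.5 |
| Top | wrist | −0.2 | 121 | 0.4 | 0.1 |
| Top (final) | top | −0.2 | 121 | −0.9 | 0.3 |

- **Rack position:** I shifted my rack origin about 1.3 mm and turned it 0.3° after locking, so that it fitted the locked bottom row. The y figures above use that corrected position. Both cameras had read the row about 1.6 mm off in y before the change.
- **Lock:** in the final picture the fence and knob are within about 1–2 mm of where they stood locked at the start. The lever may be a few hundredths of a radian past zero. I judged this by eye from pixels and did not measure the angle.
- **Poor final readings:** three top-camera fits at the end were unusable because upper pots hid most of the ones below. These were the middle and fence-side bottom pots and the fence-side second-row pot, so their figures come from the earlier wrist-camera checks. The wall-side bottom pot, also partly hidden, read 1.8° off straight there, against 0.1° from the wrist camera. The final pictures show the stack intact.
- **Bystanders:** the bowl, vial and grey tray look unmoved.

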